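# Number and scale for a find photograph

## Task

Set up the record photograph of find 26: roll the units thumbwheel of the find counter up until it clicks home showing 6 (the tens wheel already shows 2 and stays there), and put the scale bar in the picture. Draw the scale bar out of its light tilted stand along the line it leans on, without tipping the stand or dragging it about, and lay it flat, printed side up, on the grey photo board, in the clear strip between the sherd and the board's front edge, parallel with that edge and roughly centred. Leave the sherd and the other loose things where they are.

Things in the scene. Friction and masses are not known exactly. Their poses are not given: they have to be found in the camera images.
- photo_board: fixed matt grey card on white foam-core, 170 (x) x 210 (y) x 10 mm high, flat on the bench. Origin: centre of its underside; x points from the front edge (nearest the robot, at x = -85 mm) to the rear, y left, z up. The sherd lies on its rear half, the find counter stands behind it. Clear strip for the scale bar: about x = -80 to -12 mm.
- find_counter: fixed light-grey box 150 mm wide, 113 high, propped so that its dark face rises away from the robot at 28 deg. Origin under its middle at bench level, x away from the robot, y left, z up. Up the slope is (0.883, 0, 0.469), square out of the face (-0.469, 0, 0.883). Two windows show tens (left) and units (right), black on white; each wheel's ridged rim stands out of the face on its window's outer side.
- units_rim_center (a point): middle of the units wheel's ridged rim, on its axis (along the counter's y), fixed in the counter. Rim 26 mm wide, radius 33; ten ridges 4 mm thick, crest radius 47, 36 deg apart. Square out from this point: face at 19 mm, window bezel at 34.5 mm, its side 15 mm to the left. At each click a ridge stands 18 deg to either side of the square-out line.
- units_wheel (a joint): units wheel, rad: numeral = value / 0.6283, so 6 is 3.770; starts at 3 or 4. Grows as the ridges are pushed up the slope; carrying the lower of the two middle ridges to the upper one's place (29 mm) is one click. A sprung roller holds each click: some 2 to 4 N at a ridge to move on, past half way it drops into the next. Stops at 0 and 9.
- tens_wheel (a joint): tens wheel, left of the units, same kind and scale; starts at 1.257 (showing 2) and stays there.
- scale_stand: loose, light petrol-blue plastic stand, about 110 g: base 104 (x) x 64 (y) x 5 mm with a sleeve rising at 40 deg to the horizontal towards +x (away from the robot). Origin: middle of the base's underside. Sleeve: centre line from the closed end (-42, 0, 14.5) mm along (0.766, 0, 0.643), 60 mm deep, open above, inside 22 (y) x 13.5 mm, walls 2.5.
- scale_bar: loose black-and-white photo scale bar, 18 (x) x 108 (y) x 10 mm (z), about 30 g. At the start it stands in the stand's sleeve with up to 2 mm of play a side, 48 mm showing. Origin: centre of its broad underside; y runs along the bar, at the start out of the sleeve (up, away from the robot); z from the underside to the top.
- sherd: loose pottery sherd, about 72 x 78 x 16 mm, on the rear half of the photo board. Origin at the centre of its underside.
- petri_dish: loose glass dish with clay flakes, 60 mm across, 13 mm high, a bystander on the right-hand bench.
- foam_block: loose white foam block 45 x 70 x 31 mm, a bystander on the right-hand bench, behind the stand.

How it is judged:
At the end, for the whole second after the job is handed in: Units wheel at rest at 6 and tens at 2 (each within 0.1 rad); scale bar flat on the board, released, its centre 15 to 78 mm in front of the board's centre and within 45 mm of its centre line, parallel to the front edge within 15 deg; stand upright, sherd within 15 mm of its start (value of joint units_wheel between 3.67 and 3.87 rad and value of joint tens_wheel between 1.157 and 1.357 rad and x of scale_bar in the frame of photo_board between -0.078 and -0.015 m and y of scale_bar in the frame of photo_board between -0.045 and 0.045 m and z of scale_bar in the frame of photo_board between 0.007 and 0.014 m and angle between scale_bar's own z axis and vertical below 0.12 rad and angle between the y axis of scale_bar and the y axis of photo_board, either way round below 0.26 rad and linear speed of scale_bar below 0.02 m/s and contact force between the fingers and scale_bar below 0.05 N and angle between scale_stand's own z axis and vertical below 0.1 rad and distance of sherd from where it was at the start of the episode below 0.015 m); the robot touches nothing.
It fails at once if the stand is tipped by more than about 14 degrees (angle between scale_stand's own z axis and vertical above 0.25 rad).
It fails at once if the stand is lifted or dragged more than 30 mm (distance of scale_stand from where it was at the start of the episode above 0.03 m).
It fails at once if the sherd is moved more than 15 mm (distance of sherd from where it was at the start of the episode above 0.015 m).
It fails at once if the glass dish or the foam block is moved more than 30 mm (distance of any of petri_dish, foam_block from where it was at the start of the episode above 0.03 m).
It also fails if it takes over 48 s, if anything falls off the work surface, if the arm or the gripper's body presses on something with over 40 N, if the wrist force passes 120 N, or if a joint passes its speed limit or range.

## Robot

A 7-joint arm with a two-finger parallel gripper is mounted at the origin on the work surface; the furniture and walls round the work are solid. World frame = base frame: x ahead of the robot, y to its left, z up, the work surface at z = 0. Lengths are in m, angles in rad, forces in N, time in s.
With the tool pointing down it reaches from about 0.4 to 0.875 m from the base axis. Payload 19.3 kg.
Tool frame: the origin (TCP) lies at the very end of the fingers, on their centre line; the grasp point (between the pads) lies 19 mm behind it; z points along the fingers, x is the direction in which the jaws open and shut, and the axes are right-handed (so a half turn about z gives the same grasp; the last joint's range is limited). The gripper opens to 85 mm and grips with 20 to 120 N. Pads are 22 mm wide; open, the fingers measure 114 mm over their backs; the gripper's body (76 mm by 85 mm) begins 54 mm behind the grasp point. The pads swing forward as they close: fully open they stand 13 mm farther back than shut.
Start: joints at [-1.273, 0.521, -0.036, 1.599, 0.021, 1.021, -0.113], TCP at [0.225, 0.583, 0.205] pointing down, gripper open.
Joint ranges: [-2.91, 2.91], [-0.3, 2.13], [-1.5, 1.42], [0.17, 2.43], [-1.26, 4.41], [0.16, 1.93], [-2.52, 2.52]. Speed limits (rad/s): [1.89, 1.89, 2.39, 2.39, 3.01, 3.01, 3.01].

## Interface

Orientations are given as [roll, pitch, yaw] about the fixed x, y, z axes, in that order (R = Rz(yaw) Ry(pitch) Rx(roll)).
In Python, from workcell import bot gives the robot as it stands.
- The arm moves only by the tool jog_arm, never from a script. Its argument "increments" is a list of rows, each an object of numbers: "wx", "wy", "wz": the turn, a rotation vector about the tool's x, y, z in degrees; "x", "y", "z": the shift along the tool's x, y, z in cm; "claw": the opening in per cent of the stroke, from 0 (shut) to 100 (fully open). A call has 1 to 10 rows; each row is the pose to reach, as a shift and turn from the pose measured when the call began, along the tool's axes at that moment; what a row does not reach only later rows make up. A row lasts 1/8 s, in which the tool goes at most 62.5 mm and 10.7 degrees, less where a joint would pass 70% of its speed; a pose out of reach is approached as far as the arm can. A call with a gripper value outside its range is refused whole. The fingers move at their own pace and stop on an object; "squeeze" is the grip in N (left out, the last holds). Time passes only in rows, so rows that repeat a pose let the fingers close. It gives the time, the measured TCP pose, the force and the opening at its end, in the units of the state.
- bot.observe(): the state, without advancing time (a new reading comes with each control period).
- bot.grab_frame(name): name is "side" or "top" or "wrist"; returns a dict with "pixels" (480x640x3 uint8, red, green, blue), "fov_y" (degrees; the focal length in pixels is half the picture's height over the tangent of half this angle, whatever the lens; pixels are square), "cx", "cy" (the principal point, pixels), "k1" (the pictures are not rectified: a ray, as slopes to the right and down, at radius r is drawn at 1 + k1 r^2 times it, then the intrinsics apply), "origin" and "orientation" of the camera in the world. Camera axes: x right, y down, z forward; pixel columns grow to the right and rows downward; lengths in m; the calibration is good to about 2 mm. A picture is of the moment at which its call begins. There is no depth.
- bot.job_done(): hands the job in, once; it reports no verdict.
The state is a dict: "clock": time; "qpos": joint angles; "qd": joint speeds; "joint_efforts": joint torques, N m; "position": TCP position; "tool_rot": TCP orientation; "force": force on the tool from outside, world axes, zero at the start; "moment": the same for the moment, N m; "grip_width": finger opening in m.
Only numpy, scipy, OpenCV 4.12 (cv2) and the standard library are available. Lean on these libraries where they do the work, as an engineer would, in place of code of your own. Each camera call takes 0.05 s, during which the arm holds its last target.

## Working session

There is one attempt and no reset: what is moved stays moved. The work goes in short steps, Python scripts to look and compute and a tool call to move; the robot and the scene stay as the last step left them, time stands still between calls to the robot, and variables do not carry over. Pictures are saved under pics/ and viewed, and the job is handed in when it is done.

Besides the shell and the picture viewer there is one more tool, called after "Request:" as name([rows], argument=value, ...), one row to a line, values as JSON. jog_arm: Moves the arm, as the interface text tells. Its arguments: {"type":"object","properties":{"increments":{"type":"array","items":{"type":"object","properties":{"wx":{"type":"number"},"wy":{"type":"number"},"wz":{"type":"number"},"x":{"type":"number"},"y":{"type":"number"},"z":{"type":"number"},"claw":{"type":"number"}}}},"squeeze":{"type":"number"}},"required":["increments"]}

```bash
mkdir -p pics; ls; cat > h.py <<'E'
import numpy as np, cv2
from workcell import bot
from scipy.spatial.transform import Rotation as R
def snap(n,f):
    d=bot.grab_frame(n); cv2.imwrite('pics/'+f+'.png',d['pixels'][:,:,::-1]); np.save('pics/'+f+'.npy',d,allow_pickle=True); return d
def load(f): return np.load('pics/'+f+'.npy',allow_pickle=True).item()
def rot(o):
    o=np.array(o); return o if o.shape==(3,3) else (R.from_euler('xyz',o).as_matrix() if o.size==3 else R.from_quat(o).as_matrix())
def ray(d,u,v):
    f=240/np.tan(np.radians(d['fov_y'])/2); K=np.array([[f,0,d['cx']],[0,f,d['cy']],[0,0,1.]])
    p=cv2.undistortPoints(np.array([[[u,v]]],float),K,np.array([d['k1'],0,0,0,0.]))[0,0]
    # model may be radial k1 only: same as opencv
    w=rot(d['orientation'])@np.array([p[0],p[1],1]); return np.array(d['origin']),w/np.linalg.norm(w)
def onz(d,u,v,z):
    o,w=ray(d,u,v); return o+w*(z-o[2])/w[2]
def tri(a,b):
    (o1,w1),(o2,w2)=a,b
    A=np.stack([w1,-w2],1); t=np.linalg.lstsq(A,o2-o1,rcond=None)[0]
    p,q=o1+t[0]*w1,o2+t[1]*w2; return (p+q)/2,np.linalg.norm(p-q)
def proj(d,P):
    f=240/np.tan(np.radians(d['fov_y'])/2)
    c=rot(d['orientation']).T@(np.array(P)-np.array(d['origin'])); x,y=c[0]/c[2],c[1]/c[2]; s=1+d['k1']*(x*x+y*y)
    return np.round([d['cx']+f*x*s,d['cy']+f*y*s],1)
E
python3 - <<'E'
from h import *
for n in ('side','top','wrist'):
    d=snap(n,n+'0'); print(n,{k:v for k,v in d.items() if k!='pixels'})
print(bot.observe())
E
```

```text
pics
side {'fov_y': 45.6249160963954, 'cx': 313.8567353026923, 'cy': 234.69438124214477, 'k1': 0.04342773450137807, 'origin': array([-0.11289339, -0.89846177,  0.70415706]), 'orientation': array([-2.10392679,  0.02066407, -0.6176799 ])}
top {'fov_y': 44.242326677046904, 'cx': 320.6398122707792, 'cy': 244.78023030983607, 'k1': -0.12029117810001802, 'origin': array([ 0.16775328, -0.1414005 ,  1.55194138]), 'orientation': array([-2.9062004 , -0.00643551, -1.18341399])}
wrist {'fov_y': 63.30526662793419, 'cx': 318.46442456657286, 'cy': 242.06038641760057, 'k1': -0.07744227181810683, 'origin': array([0.14768713, 0.61238795, 0.37328877]), 'orientation': array([2.81473598e+00, 1.49097532e-03, 1.20213820e+00])}
{'clock': 0.15, 'qpos': array([-1.27318493,  0.52185113, -0.03632784,  1.59984954,  0.02115229,
        1.02110155, -0.11282086]), 'qd': array([-2.14666881e-05, -1.91436030e-03, -5.12104625e-04, -4.63811593e-04,
       -1.49234010e-03,  5.81667826e-04, -1.07201334e-03]), 'joint_efforts': array([ 1.88621503e-03, -9.27391434e+01,  1.98072195e+00, -3.70054865e+01,
        1.79704651e-02,  6.47248249e-03,  8.68409302e-06]), 'position': array([0.22465341, 0.58294622, 0.20438398]), 'tool_rot': array([3.14157859e+00, 8.27455443e-04, 1.20292666e+00]), 'force': array([0.86176032, 0.30891615, 0.53009368]), 'moment': array([-0.02820204, -0.036098  , -0.04806793]), 'grip_width': 0.08582800574296534}
```

View pics/side0.png

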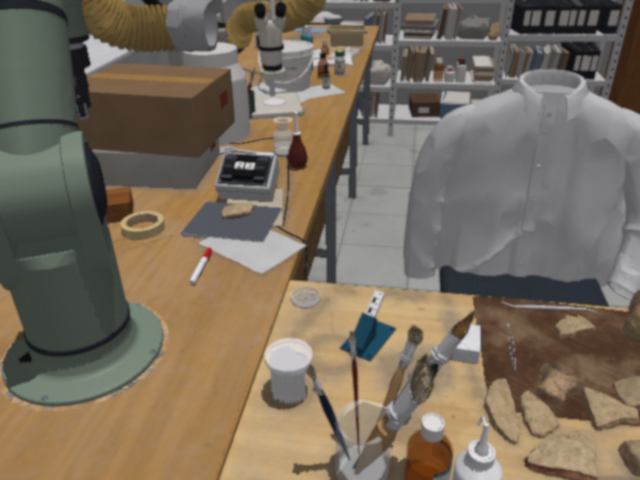

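View pics/top0.png

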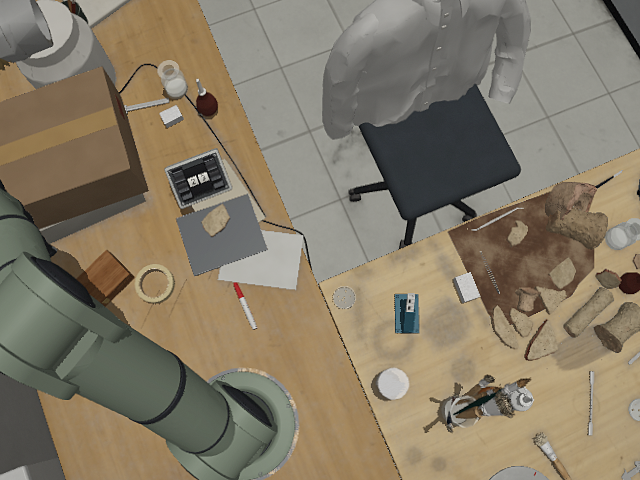

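```bash
python3 - <<'E'
from h import *
t=cv2.imread('pics/top0.png'); s=cv2.imread('pics/side0.png')
a=cv2.resize(t[130:290,150:320],None,fx=4,fy=4,interpolation=cv2.INTER_CUBIC)[:600]
b=cv2.resize(t[260:350,320:490],None,fx=4.5,fy=4.5,interpolation=cv2.INTER_CUBIC)
c=cv2.resize(s[140:270,170:330],None,fx=4.5,fy=4.5,interpolation=cv2.INTER_CUBIC)
e=cv2.resize(s[270:380,270:490],None,fx=3.6,fy=3.6,interpolation=cv2.INTER_CUBIC)
for n,i in zip('abce',(a,b,c,e)): cv2.imwrite(f'pics/c0{n}.png',i)
d=load('top0'); 
for p in [(230,430),(178,222),(264,248),(407,313),(343,297),(467,287),(251,195)]: print(p,onz(d,*p,0).round(3))
d=load('side0')
for p in [(100,330),(366,340),(305,297),(466,345)]: print(p,onz(d,*p,0).round(3))
E
```

```text
(230, 430) [-0.021  0.02   0.   ]
(178, 222) [0.427 0.376 0.   ]
(264, 248) [0.45  0.128 0.   ]
(407, 313) [ 0.431 -0.291  0.   ]
(343, 297) [ 0.407 -0.119  0.   ]
(467, 287) [ 0.557 -0.417  0.   ]
(251, 195) [0.574 0.222 0.   ]
(100, 330) [0.036 0.039 0.   ]
(366, 340) [ 0.422 -0.287  0.   ]
(305, 297) [ 0.406 -0.111  0.   ]
(466, 345) [ 0.558 -0.404  0.   ]
```

View pics/c0a.png

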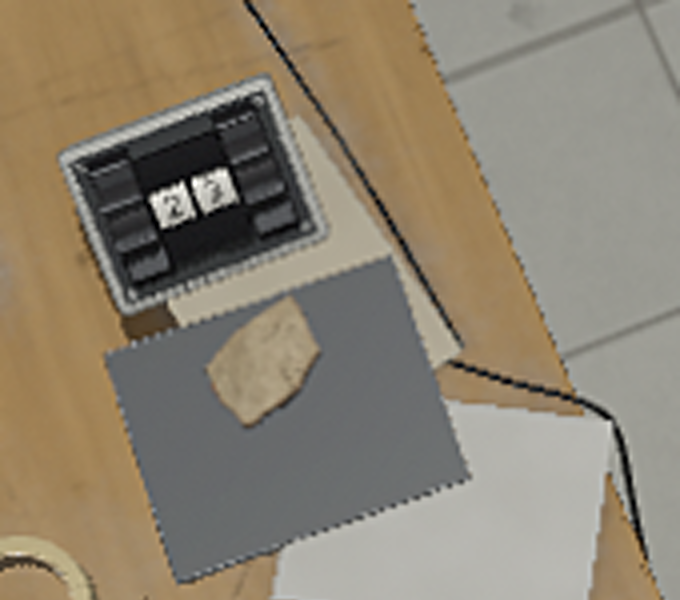

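View pics/c0b.png

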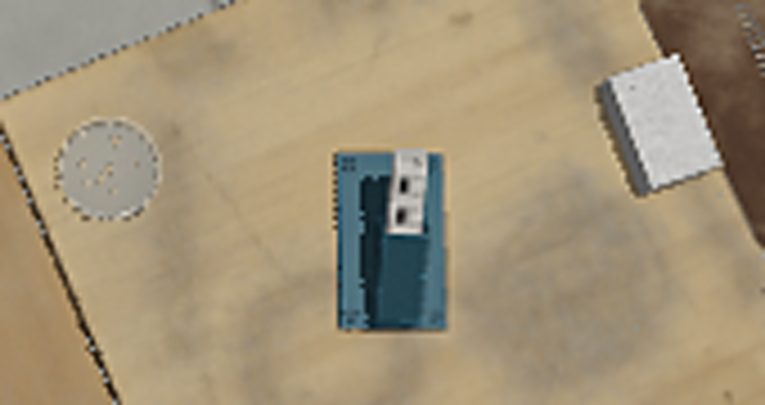

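View pics/c0c.png

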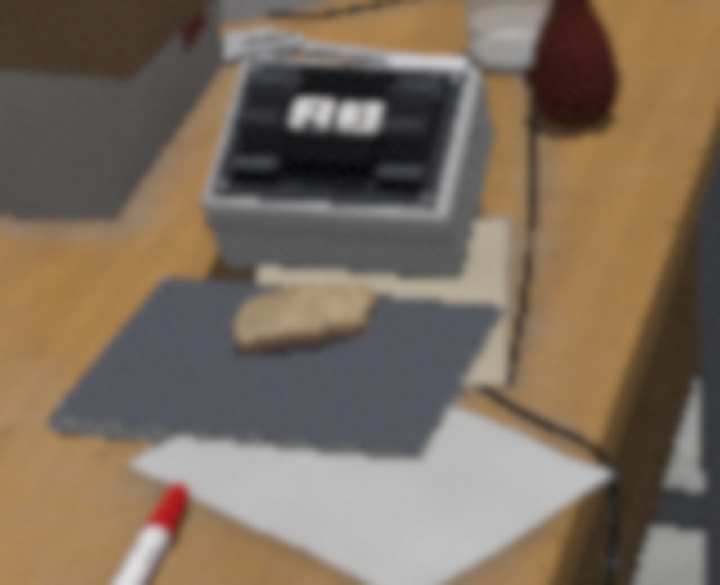

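View pics/c0e.png

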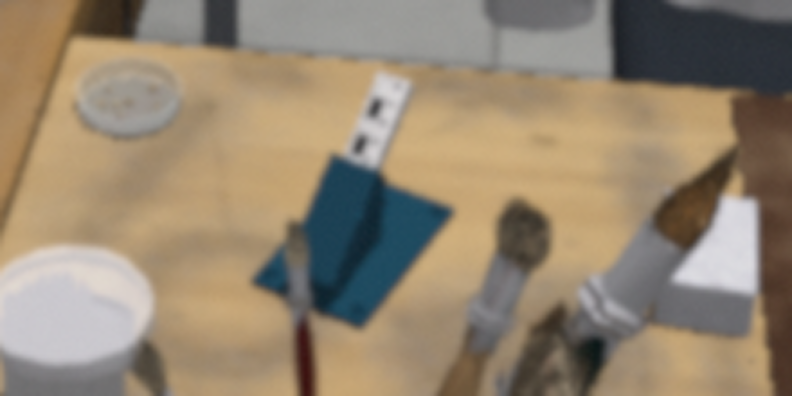

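```bash
python3 - <<'E'
from h import *
d=load('top0'); s=load('side0')
def rect(C,z,d=d):
    P=np.array([onz(d,*c,z) for c in C]); print(P.round(4)[:,:2].tolist(), 'sides',np.linalg.norm(P-np.roll(P,-1,0),axis=1).round(4),'c',P.mean(0).round(4)); return P
print('board RL RR FR FL'); P=rect([(176.75,218),(248,194.25),(267,249.5),(195.5,275.75)],.01)
v=(P[0]+P[1]-P[2]-P[3]);w=(P[0]+P[3]-P[1]-P[2]);print('yaw',np.degrees(np.arctan2(v[1],v[0])),np.degrees(np.arctan2(-w[0],w[1])))
print('board side'); o=lambda x,y:(170+x/4.5,140+y/4.5)
P=rect([o(163,280),o(500,310),o(420,455),o(52,430)],.01,s)
o4=lambda x,y:(320+x/4.5,260+y/4.5)
print('stand: '); P=rect([o4(336,152),o4(445,153),o4(447,330),o4(337,328)],.005)
v=(P[0]+P[1]-P[2]-P[3]);w=(P[0]+P[3]-P[1]-P[2]);print('yaw',np.degrees(np.arctan2(v[1],v[0])),np.degrees(np.arctan2(-w[0],w[1])))
oe=lambda x,y:(270+x/3.6,270+y/3.6)
print('stand side: '); P=rect([oe(338,150),oe(453,210),oe(362,326),oe(252,282)],.005,s)
for a,b in (((395,150),(378,72)),((428,151),(412,85)),((386,233),(345,153)),((423,236),(380,166))):
    print('bar',tri(ray(d,*o4(*a)),ray(s,*oe(*b))))
# counter
oa=lambda x,y:(150+x/4,130+y/4)
print('counter housing top view/side, FL FR RR RL')
for a,b in (((122,313),(207,203)),((328,240),(440,213)),((262,75),(472,60)),((60,155),(247,60))):
    print(tri(ray(d,*oa(*a)),ray(s,*o(*b))))
print('windows'); 
for a,b in (((173,206),(311,115)),((215,189),(361,118))): print(tri(ray(d,*oa(*a)),ray(s,*o(*b))))
E
```

```text
board RL RR FR FL
[[0.4345, 0.3812], [0.5704, 0.2277], [0.4473, 0.1173], [0.309, 0.2655]] sides [0.205  0.1654 0.2028 0.1707] c [0.4403 0.2479 0.01  ]
yaw 42.27680918686706 42.26808007329466
board side
[[0.4272, 0.3824], [0.5655, 0.2283], [0.4449, 0.1171], [0.3014, 0.2591]] sides [0.2071 0.1641 0.2018 0.1762] c [0.4348 0.2467 0.01  ]
stand: 
[[0.4658, -0.2425], [0.4895, -0.3026], [0.3922, -0.3398], [0.3693, -0.2796]] sides [0.0646 0.1041 0.0643 0.1034] c [ 0.4292 -0.2911  0.005 ]
yaw 20.958570468094265 21.22111837512081
stand side: 
[[0.4679, -0.2249], [0.4838, -0.2991], [0.3898, -0.3369], [0.3662, -0.2804]] sides [0.0759 0.1013 0.0613 0.1159] c [ 0.4269 -0.2853  0.005 ]
bar (array([ 0.46141342, -0.26601524,  0.08468998]), np.float64(0.005908712787466499))
bar (array([ 0.46832772, -0.28366104,  0.08381155]), np.float64(0.005293681850465998))
bar (array([ 0.42295674, -0.28178779,  0.06009437]), np.float64(0.0008691918740461173))
bar (array([ 0.42883937, -0.30164648,  0.06182515]), np.float64(0.0006409914001264017))
counter housing top view/side, FL FR RR RL
(array([0.45428509, 0.36722994, 0.05823335]), np.float64(8.599156595811861e-05))
(array([0.54959023, 0.25941656, 0.06508439]), np.float64(0.0026897809544595523))
(array([0.62260144, 0.33369161, 0.11619607]), np.float64(0.00544455830670887))
(array([0.52498591, 0.43644967, 0.1074447 ]), np.float64(0.0045254223479095))
windows
(array([0.52276207, 0.35418062, 0.10038252]), np.float64(0.004438448986323566))
(array([0.54419827, 0.33364825, 0.09977522]), np.float64(0.0038824838838368227))
```

```bash
cat >> h.py <<'E'
def Rtool(z,x):
    z=np.array(z,float); z/=np.linalg.norm(z); x=np.array(x,float); x-=z*(x@z); x/=np.linalg.norm(x); return np.stack([x,np.cross(z,x),z],1)
def move(P,Rt=None):
    s=bot.observe(); R0=rot(s['tool_rot']); 
    if Rt is None: Rt=R0
    sh=R0.T@(np.array(P)-s['position'])*100; w=np.degrees(R.from_matrix(R0.T@Rt).as_rotvec())
    print('shift cm',sh.round(2),'turn deg',w.round(1),'t',round(s['clock'],2),'rows>=',max(np.linalg.norm(sh)/6.25,np.linalg.norm(w)/10.7).round(1))
def ax(yaw): 
    c,s=np.cos(np.radians(yaw)),np.sin(np.radians(yaw)); return np.array([[c,-s,0],[s,c,0],[0,0,1.]])
E
python3 - <<'E'
from h import *
d=load('top0'); s=load('side0')
print('box',tri(ray(d,148,190),ray(s,213,143)), onz(d,148,190,.2), onz(s,205,185,0),onz(s,235,75,.2),onz(d,105,68,.2))
A=ax(42); n=A@[-.469,0,.883]
Rt=Rtool(-n,A@[0,1,0]); move(np.array([.538,.349,.087])+n*.15,Rt)
E
```

```text
box (array([0.46559574, 0.42528806, 0.15267601]), np.float64(0.03752780055348836)) [0.43890217 0.41337089 0.2       ] [0.48058666 0.50142755 0.        ] [0.76907099 0.81268523 0.2       ] [0.6971738  0.67309763 0.2       ]
shift cm [-16.83  34.47  -1.49] turn deg [-25.1  15.4 -61.8] t 0.15 rows>= 6.4
```

View pics/wrist0.png

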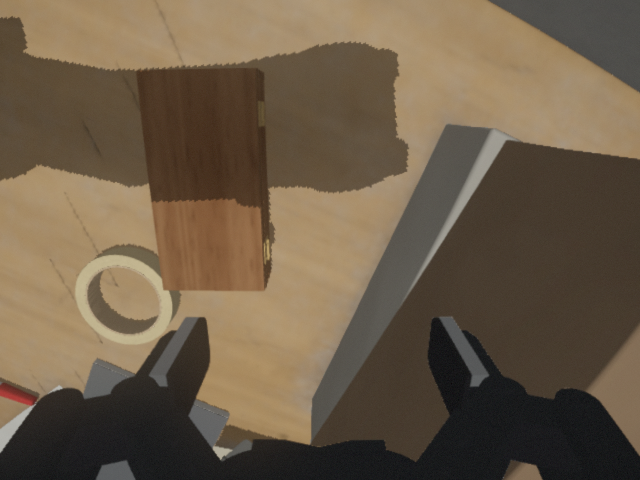

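Request:
jog_arm([
  {"x": -5,"y": 1,"z": -6,"claw": 100},
  {"x": -10,"y": 4,"z": -11,"wz": -10,"claw": 0},
  {"x": -15,"y": 10,"z": -12,"wz": -20,"claw": 0},
  {"x": -17,"y": 17,"z": -12,"wx": -6,"wy": 4,"wz": -30,"claw": 0},
  {"x": -17,"y": 23,"z": -10,"wx": -12,"wy": 8,"wz": -40,"claw": 0},
  {"x": -17,"y": 29,"z": -8,"wx": -18,"wy": 12,"wz": -50,"claw": 0},
  {"x": -17,"y": 33,"z": -4,"wx": -25,"wy": 15,"wz": -62,"claw": 0},
  {"x": -17,"y": 33,"z": -3,"wx": -25,"wy": 15.4,"wz": -61.8,"claw": 0},
  {"x": -17,"y": 33,"z": -3,"wx": -25,"wy": 15.4,"wz": -61.8,"claw": 0},
  {"x": -17,"y": 33,"z": -3,"wx": -25,"wy": 15.4,"wz": -61.8,"claw": 0},
])

```text
schema error: expected keys wx, wy, wz, x, y, z, claw
```

```bash
python3 - <<'E'
from h import *
d=snap('wrist','w1'); print(d['origin'],bot.observe()['position'],bot.observe()['tool_rot'],bot.observe()['grip_width'])
E
```

```text
[0.14769629 0.61241296 0.37336677] [0.22465769 0.58300837 0.20446305] [3.14154292e+00 6.78176840e-04 1.20305849e+00] 0.08561762475287318
```

View pics/w1.png

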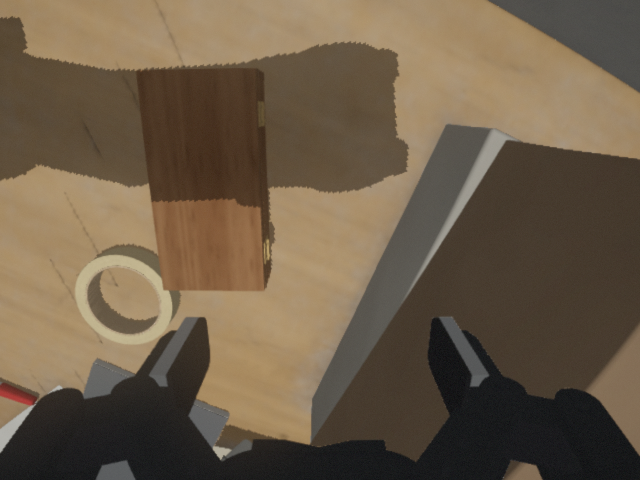

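All keys are required in each row.

Request:
jog_arm([
  {"x": -5,"y": 1,"z": -6,"wx": 0,"wy": 0,"wz": 0,"claw": 100},
  {"x": -10,"y": 4,"z": -11,"wx": 0,"wy": 0,"wz": -10,"claw": 0},
  {"x": -15,"y": 10,"z": -12,"wx": 0,"wy": 0,"wz": -20,"claw": 0},
  {"x": -17,"y": 17,"z": -12,"wx": -6,"wy": 4,"wz": -30,"claw": 0},
  {"x": -17,"y": 23,"z": -10,"wx": -12,"wy": 8,"wz": -40,"claw": 0},
  {"x": -17,"y": 29,"z": -8,"wx": -18,"wy": 12,"wz": -50,"claw": 0},
  {"x": -17,"y": 33,"z": -4,"wx": -25,"wy": 15,"wz": -62,"claw": 0},
  {"x": -17,"y": 33,"z": -3,"wx": -25,"wy": 15.4,"wz": -61.8,"claw": 0},
  {"x": -17,"y": 33,"z": -3,"wx": -25,"wy": 15.4,"wz": -61.8,"claw": 0},
  {"x": -17,"y": 33,"z": -3,"wx": -25,"wy": 15.4,"wz": -61.8,"claw": 0},
])

```text
clock: 1.45
position: [0.4717, 0.3041, 0.2335]
tool_rot: [2.657, -0.001, 2.302]
force: [-1.3, 0.2, 0.4]
grip_width: -0.0002
```

```bash
python3 - <<'E'
from h import *
d=snap('wrist','w2'); print(d['origin'],bot.observe()['position'],bot.observe()['tool_rot'],bot.observe()['grip_width'])
E
```

```text
[0.35874763 0.20221361 0.3445071 ] [0.47148283 0.30524035 0.23439862] [ 2.65607055e+00 -1.02902051e-03  2.30246760e+00] 0.00032201081790459286
```

View pics/w2.png

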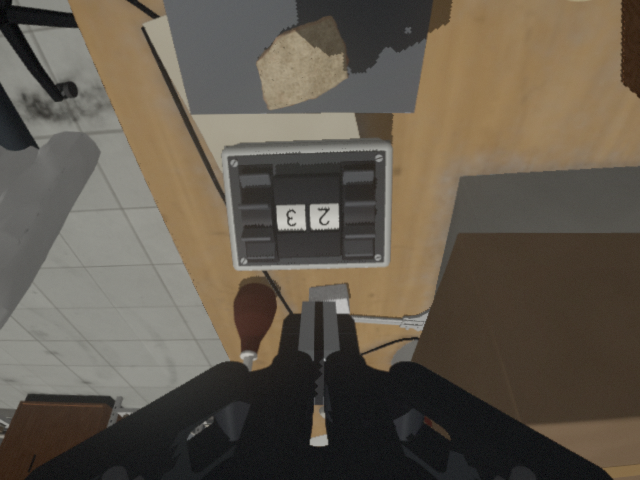

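Request:
jog_arm([
  {"x": -3,"y": -5,"z": 1,"wx": 0,"wy": 0,"wz": 0,"claw": 0},
  {"x": -3,"y": -7,"z": 2,"wx": 0,"wy": 0,"wz": 0,"claw": 0},
  {"x": -3,"y": -7,"z": 2,"wx": 0,"wy": 0,"wz": 0,"claw": 0},
  {"x": -3,"y": -7,"z": 2,"wx": 0,"wy": 0,"wz": 0,"claw": 0},
])

```text
clock: 2.0
position: [0.452, 0.2494, 0.1847]
tool_rot: [2.655, -0.002, 2.304]
force: [0.3, 1.0, 0.4]
grip_width: -0.0002
```

```bash
python3 - <<'E'
from h import *
d=snap('wrist','w3'); print(d['origin'],bot.observe()['position'])
a=cv2.imread('pics/w2.png')[130:280,215:400]; b=cv2.imread('pics/w3.png')
cv2.imwrite('pics/w2c.png',cv2.resize(a,None,fx=4,fy=4,interpolation=cv2.INTER_CUBIC))
E
```

```text
[0.33923331 0.14710694 0.295486  ] [0.45199728 0.24963139 0.18477709]
```

View pics/w2c.png

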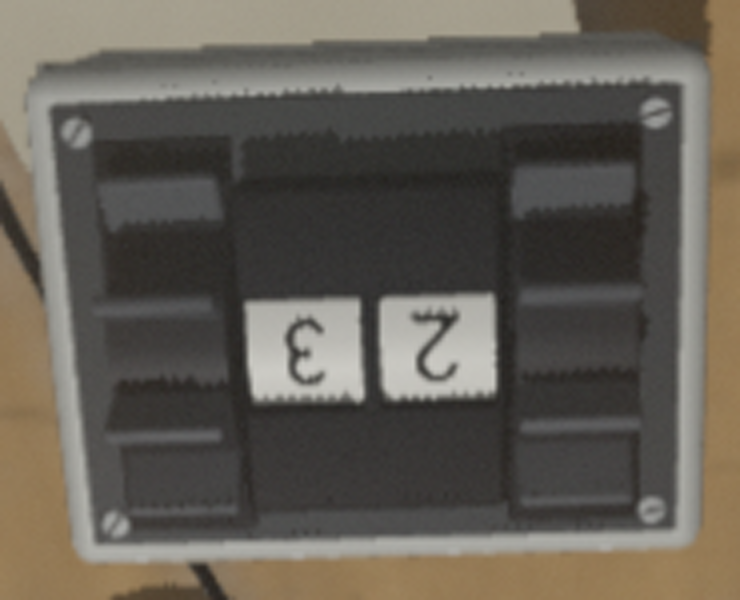

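View pics/w3.png

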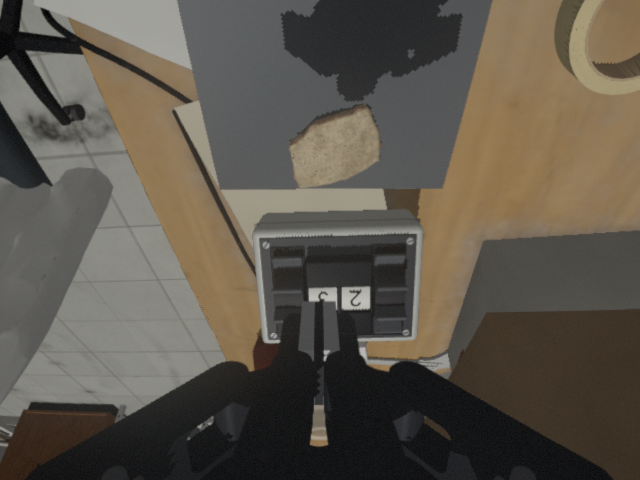

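```bash
python3 - <<'E'
from h import *
b=cv2.imread('pics/w3.png')[205:350,245:430]
cv2.imwrite('pics/w3c.png',cv2.resize(b,None,fx=4,fy=4,interpolation=cv2.INTER_CUBIC))
E
```

```text
(no output)
```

View pics/w3c.png

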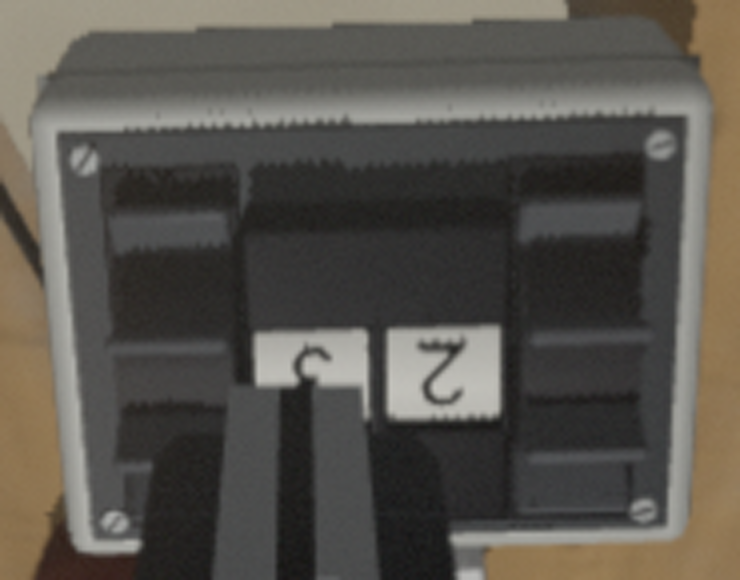

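```bash
python3 - <<'E'
from h import *
a=load('w2'); b=load('w3'); d=load('top0')
A2=lambda x,y:ray(a,215+x/4,130+y/4); B3=lambda x,y:ray(b,245+x/4,205+y/4)
S=[]
for p,q in (((76,133),(84,160)),((656,113),(660,145)),((115,524),(115,521)),((651,510),(643,511))):
    P,e=tri(A2(*p),B3(*q)); S.append(P); print('screw',P.round(4),round(e,4))
S=np.array(S)
yv=(S[1]-S[0]+S[3]-S[2])/2; uv=(S[2]-S[0]+S[3]-S[1])/2
print('y',np.linalg.norm(yv),np.degrees(np.arctan2(-yv[0],yv[1])),yv[2],'u',np.linalg.norm(uv),np.degrees(np.arctan2(uv[1],uv[0])),np.degrees(np.arcsin(uv[2]/np.linalg.norm(uv))))
n=np.cross(uv,yv); n/=np.linalg.norm(n); print(n, S.mean(0))
C={}
for nm,p,q in (('UL',(153,305),(166,347)),('UL right end',(93,305),(105,347)),('UL left end',(213,305),(228,347)),('TL',(581,295),(591,338)),('TU',(580,426),(586,456)),('win2 centre',(438,346),(444,373))):
    P,e=tri(A2(*p),B3(*q)); C[nm]=P; print(nm,P.round(4),round(e,4))
yaw=41.8
for yaw in (41,42,43):
  A=ax(yaw); n=A@[-.469,0,.883]; u=A@[.883,0,.469]; y=A@[0,1,0]
  print(yaw,'screw n',((S-S.mean(0))@n).round(4))
  for k,P in C.items(): 
    r=P-S.mean(0); print(k,(r@u).round(4),(r@y).round(4),(r@n).round(4))
E
```

```text
screw [0.552  0.2779 0.0662] 0.0
screw [0.4656 0.3669 0.0664] 0.0002
screw [0.6094 0.3335 0.1082] 0.0002
screw [0.5223 0.4216 0.1093] 0.0002
y 0.12399900937888368 44.40749610845553 0.0006563130347733911 u 0.08997673052393906 44.06300523003816 28.150642765330108
[-0.33378995 -0.33348937  0.88168538] [0.53730657 0.34996148 0.08754447]
UL [0.5514 0.3028 0.104 ] 0.0003
UL right end [0.5598 0.2936 0.1039] 0.0006
UL left end [0.5426 0.3119 0.1044] 0.0001
TL [0.491  0.3665 0.1037] 0.0
TU [0.5094 0.3842 0.1161] 0.0002
win2 centre [0.5235 0.3567 0.0999] 0.0
41 screw n [-0.0019  0.0015 -0.0022  0.0025]
UL -0.0102 -0.0448 0.024
UL right end -0.01 -0.0573 0.0238
UL left end -0.0106 -0.0322 0.0247
TL -0.0137 0.0428 0.0256
TU 0.0146 0.0441 0.0245
win2 centre 0.0005 0.0142 0.0137
42 screw n [-0.0013  0.001  -0.0017  0.002 ]
UL -0.0109 -0.0444 0.0244
UL right end -0.0109 -0.057 0.0243
UL left end -0.0111 -0.0318 0.025
TL -0.013 0.0432 0.0252
TU 0.0153 0.0441 0.0242
win2 centre 0.0007 0.0143 0.0136
43 screw n [-0.0008  0.0006 -0.0012  0.0015]
UL -0.0116 -0.0441 0.0248
UL right end -0.0118 -0.0566 0.0247
UL left end -0.0116 -0.0314 0.0252
TL -0.0123 0.0436 0.0249
TU 0.016 0.044 0.0238
win2 centre 0.0009 0.0144 0.0135
```

```bash
cat >> h.py <<'E'
F=np.array([.5373,.3500,.0875]); CY=44.2
A=ax(CY); cn=A@[-.469,0,.883]; cu=A@[.883,0,.469]; cy_=A@[0,1,0]
RIM=F+cu*.002-cy_*.0440-cn*.0197
RC=Rtool(-cn,cy_)
def wheel(u,n,y=0): return RIM+cu*u/1e3+cn*n/1e3+cy_*y/1e3
E
python3 - <<'E'
from h import *
print('rim',RIM)
s=bot.observe(); print('turn',np.degrees(R.from_matrix(rot(s['tool_rot']).T@RC).as_rotvec()), 'now at', [(s['position']-RIM)@v*1e3 for v in (cu,cy_,cn)])
move(wheel(-31,75),RC); move(wheel(-31,39),RC)
d=load('top0'); print(proj(d,RIM+cn*.047))
# board rear edge in w2/w3 + front
for f,pts in (('w2',[(190,113),(416,112)]),('w3',[(221,188),(443,188)])):
    a=load(f); print([onz(a,*p,.01).round(4) for p in pts])
E
```

```text
rim [0.57586508 0.32612844 0.0710429 ]
turn [-0.10555197  0.93399474 -1.93778865] now at [np.float64(-72.16229830222828), np.float64(31.51475379656675), np.float64(167.08776838359225)]
shift cm [-2.86  4.24  9.25] turn deg [-0.1  0.9 -1.9] t 2.05 rows>= 1.7
shift cm [-2.8   4.24 12.85] turn deg [-0.1  0.9 -1.9] t 2.05 rows>= 2.2
[212.8 173.8]
[array([0.5705, 0.2304, 0.01  ]), array([0.4291, 0.3875, 0.01  ])]
[array([0.5692, 0.2319, 0.01  ]), array([0.4302, 0.3866, 0.01  ])]
```

Request:
jog_arm([
  {"x": -2.9,"y": 4.2,"z": 5,"wx": -0.1,"wy": 0.9,"wz": -1.9,"claw": 0},
  {"x": -2.9,"y": 4.2,"z": 9.2,"wx": -0.1,"wy": 0.9,"wz": -1.9,"claw": 0},
  {"x": -2.9,"y": 4.2,"z": 9.2,"wx": -0.1,"wy": 0.9,"wz": -1.9,"claw": 0},
  {"x": -2.9,"y": 4.2,"z": 9.2,"wx": -0.1,"wy": 0.9,"wz": -1.9,"claw": 0},
])

```text
clock: 2.55
position: [0.5343, 0.2831, 0.1332]
tool_rot: [2.671, -0.006, 2.344]
force: [-0.8, -0.4, -0.0]
grip_width: 0.0
```

```bash
cat >> h.py <<'E'
def wst():
    s=bot.observe(); print('t',round(s['clock'],2),'u,y,n',[round((s['position']-RIM)@v*1e3,1) for v in (cu,cy_,cn)],'F',s['force'].round(1),'turn',np.degrees(R.from_matrix(rot(s['tool_rot']).T@RC).as_rotvec()).round(2))
E
python3 - <<'E'
from h import *
d=snap('wrist','w4'); snap('top','t4');wst()
s=load('t4')['pixels'][130:230,150:260,::-1]; cv2.imwrite('pics/t4c.png',cv2.resize(s,None,fx=5,fy=5,interpolation=cv2.INTER_CUBIC))
E
```

```text
t 2.65 u,y,n [np.float64(-23.3), np.float64(-2.2), np.float64(83.5)] F [ 0.3 -0.7  0.3] turn [-0.93 -0.33 -0.06]
```

View pics/w4.png

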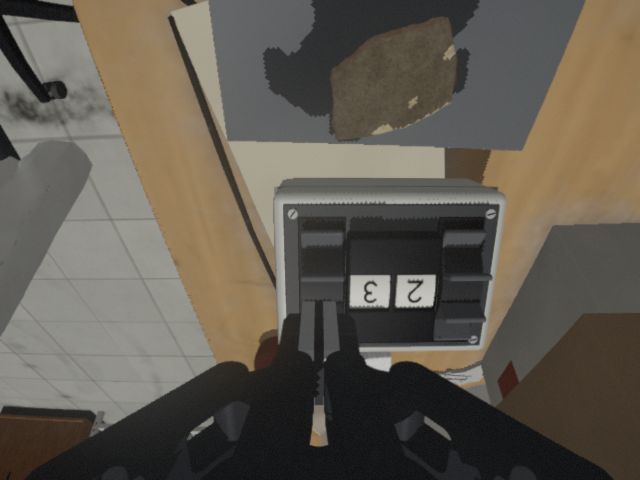

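View pics/t4c.png

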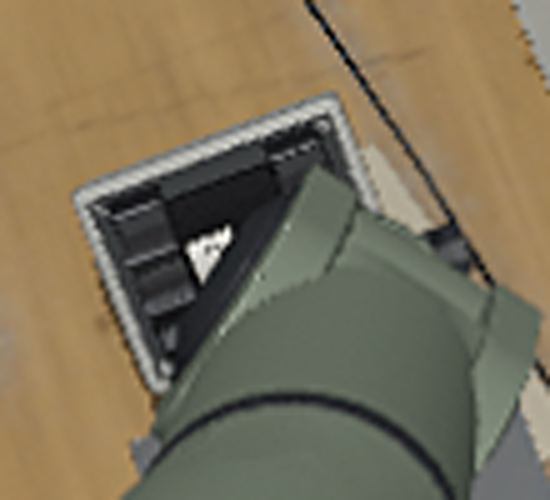

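Request:
jog_arm([
  {"x": 0,"y": 0,"z": 0,"wx": 0,"wy": 0,"wz": 0,"claw": 0},
])

```text
clock: 2.78
position: [0.5344, 0.283, 0.135]
tool_rot: [2.668, -0.005, 2.344]
force: [0.0, -0.6, -0.2]
grip_width: 0.0001
```

```bash
python3 - <<'E'
from h import *
wst(); move(wheel(-31,60),RC); print(bot.observe()['position'],bot.observe()['qd'].round(3))
E
```

```text
t 2.77 u,y,n [np.float64(-22.8), np.float64(-2.0), np.float64(84.5)] F [ 0.  -0.6 -0.2] turn [-0.85 -0.32 -0.03]
shift cm [ 0.19 -0.78  2.46] turn deg [-0.9 -0.3 -0. ] t 2.77 rows>= 0.4
[0.53442039 0.28298625 0.13496039] [-0.006 -0.016  0.003  0.004 -0.006  0.003  0.007]
```

Request:
jog_arm([
  {"x": 0.2,"y": -0.8,"z": 1,"wx": -0.9,"wy": -0.3,"wz": 0,"claw": 0},
  {"x": 0.2,"y": -0.8,"z": 1,"wx": -0.9,"wy": -0.3,"wz": 0,"claw": 0},
])

```text
clock: 3.02
position: [0.5353, 0.2835, 0.1326]
tool_rot: [2.67, -0.007, 2.344]
force: [-0.1, -0.1, 0.7]
grip_width: 0.0
```

```bash
python3 - <<'E'
from h import *
wst(); move(wheel(-31,50),RC); print(bot.observe()['position'],bot.observe()['qpos'].round(3))
E
```

```text
t 3.02 u,y,n [np.float64(-23.0), np.float64(-2.2), np.float64(81.9)] F [-0.1 -0.1  0.7] turn [-0.97 -0.38 -0.09]
shift cm [ 0.2  -0.74  3.21] turn deg [-1.  -0.4 -0.1] t 3.02 rows>= 0.5
[0.53528458 0.2835401  0.13261151] [-0.483  0.432 -0.038  2.133 -0.722  0.162  2.519]
```

```bash
cat >> h.py <<'E'
XP=A@[1,0,0]; Zw=np.array([0,0,1.]); RV=Rtool(-Zw,-cy_)
def L(u,n,up=0): return RIM+cu*u/1e3+cn*n/1e3-.011*XP+Zw*up/1e3
def lst():
    s=bot.observe(); r=s['position']+.011*XP-RIM; print('t',round(s['clock'],2),'L u,y,n',[round(float(r@v*1e3),1) for v in (cu,cy_,cn)],'F',s['force'].round(1),'turn',np.degrees(R.from_matrix(rot(s['tool_rot']).T@RV).as_rotvec()).round(2),'q',s['qpos'].round(2))
E
python3 - <<'E'
from h import *
lst(); move(L(-24,39,60),RV); print(L(-24,39,60),(RV.T@(L(9,40)-L(-24,39))*100).round(2))
E
```

```text
t 3.02 L u,y,n [-13.3, -2.2, 76.8] F [-0.1 -0.1  0.7] turn [   0.61   42.02 -175.02] q [-0.48  0.43 -0.04  2.13 -0.72  0.16  2.52]
shift cm [ 0.24  1.72 -1.55] turn deg [   0.6   42.  -175. ] t 3.02 rows>= 16.8
[0.53967328 0.29093346 0.1542239 ] [ 0.   -2.87 -1.64]
```

Request:
jog_arm([
  {"x": 0,"y": -1,"z": -2,"wx": 9,"wy": 0,"wz": 0,"claw": 0},
  {"x": 0,"y": -1.5,"z": -4,"wx": 18,"wy": 0,"wz": 0,"claw": 0},
  {"x": 0,"y": -2,"z": -5,"wx": 27,"wy": 0,"wz": 0,"claw": 0},
  {"x": 0,"y": -2,"z": -5,"wx": 27,"wy": 0,"wz": 0,"claw": 0},
])

```text
clock: 3.52
position: [0.5069, 0.2554, 0.1701]
tool_rot: [-3.139, -0.004, 2.344]
force: [-0.1, -0.3, -1.0]
grip_width: -0.0003
```

```bash
python3 - <<'E'
from h import *
lst()
E
```

```text
t 3.52 L u,y,n [-31.1, -2.6, 128.7] F [-0.1 -0.3 -1. ] turn [   0.34   -0.21 -179.88] q [-0.96  0.53  0.56  1.81 -0.35  0.9   2.1 ]
```

```bash
sed -i 's/RV=Rtool(-Zw,-cy_)/RV=Rtool(-Zw,cy_)/' h.py; python3 - <<'E'
from h import *
lst(); move(L(-24,39,25),RV);
for p in ((-24,39),(-10,39.5),(0,40),(6,40),(9,40)): print(p,(RV.T@(L(*p)-L(-24,39))*100).round(2))
E
```

```text
t 3.52 L u,y,n [-31.1, -2.6, 128.7] F [-0.1 -0.3 -1. ] turn [-0.13 -0.22  0.12] q [-0.96  0.53  0.56  1.81 -0.35  0.9   2.1 ]
shift cm [0.23 4.84 5.08] turn deg [-0.1 -0.2  0.1] t 3.52 rows>= 1.1
(-24, 39) [0. 0. 0.]
(-10, 39.5) [-0.    1.21 -0.7 ]
(0, 40) [ 0.    2.07 -1.21]
(6, 40) [ 0.   2.6 -1.5]
(9, 40) [-0.    2.87 -1.64]
```

Request:
jog_arm([
  {"x": 0.2,"y": 4.8,"z": 4,"wx": 0,"wy": 0,"wz": 0,"claw": 0},
  {"x": 0.2,"y": 4.8,"z": 5,"wx": 0,"wy": 0,"wz": 0,"claw": 0},
  {"x": 0.2,"y": 4.8,"z": 5,"wx": 0,"wy": 0,"wz": 0,"claw": 0},
])

```text
clock: 3.9
position: [0.539, 0.2895, 0.1193]
tool_rot: [-3.137, -0.004, 2.344]
force: [-0.2, -0.1, 0.1]
grip_width: 0.0004
```

```bash
python3 - <<'E'
from h import *
lst(); move(L(-24,39),RV); snap('wrist','w5')
E
```

```text
t 3.9 L u,y,n [-13.5, -0.6, 61.8] F [-0.2 -0.1  0.1] turn [-0.25 -0.21  0.09] q [-0.92  0.66  0.51  1.73 -0.41  0.86  2.11]
shift cm [0.05 0.16 2.5 ] turn deg [-0.2 -0.2  0.1] t 3.9 rows>= 0.4
```

View pics/w5.png

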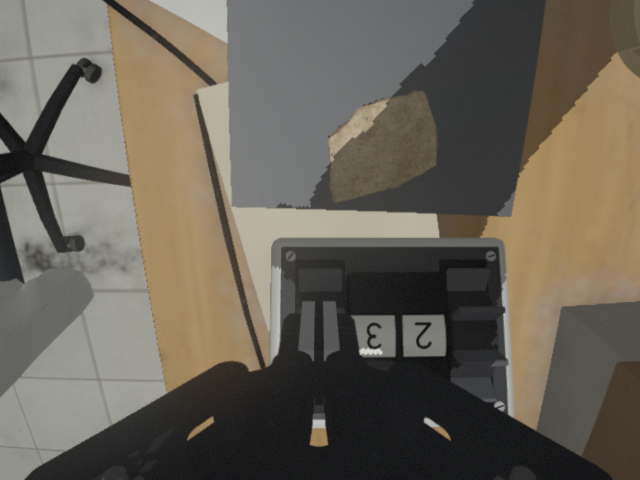

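Request:
jog_arm([
  {"x": 0,"y": 0.1,"z": 1.5,"wx": 0,"wy": 0,"wz": 0,"claw": 0},
  {"x": 0,"y": 0.1,"z": 2.5,"wx": 0,"wy": 0,"wz": 0,"claw": 0},
  {"x": 0,"y": 0.1,"z": 2.5,"wx": 0,"wy": 0,"wz": 0,"claw": 0},
])

```text
clock: 4.32
position: [0.5396, 0.2898, 0.0947]
tool_rot: [-3.138, -0.004, 2.343]
force: [-0.7, 0.2, -0.1]
grip_width: 0.0001
```

```bash
python3 - <<'E'
from h import *
lst(); 
E
```

```text
t 4.33 L u,y,n [-24.5, -0.7, 39.8] F [-0.7  0.2 -0.1] turn [-0.22 -0.22  0.05] q [-0.91  0.7   0.49  1.74 -0.43  0.82  2.13]
```

Request:
jog_arm([
  {"x": 0,"y": 0.6,"z": -0.3,"wx": 0,"wy": 0,"wz": 0,"claw": 0},
  {"x": 0,"y": 1.2,"z": -0.6,"wx": 0,"wy": 0,"wz": 0,"claw": 0},
  {"x": 0,"y": 1.8,"z": -0.95,"wx": 0,"wy": 0,"wz": 0,"claw": 0},
  {"x": 0,"y": 2.4,"z": -1.3,"wx": 0,"wy": 0,"wz": 0,"claw": 0},
  {"x": 0,"y": 2.9,"z": -1.6,"wx": 0,"wy": 0,"wz": 0,"claw": 0},
  {"x": 0,"y": 2.9,"z": -1.6,"wx": 0,"wy": 0,"wz": 0,"claw": 0},
])

```text
clock: 5.08
position: [0.5607, 0.3103, 0.1108]
tool_rot: [-3.138, -0.004, 2.343]
force: [-0.0, -0.2, -0.3]
grip_width: -0.0003
```

```bash
python3 - <<'E'
from h import *
lst(); snap('wrist','w6')
E
```

```text
t 5.08 L u,y,n [9.0, -0.7, 40.2] F [-0.  -0.2 -0.3] turn [-0.2  -0.22  0.07] q [-0.91  0.72  0.5   1.65 -0.42  0.89  2.1 ]
```

View pics/w6.png

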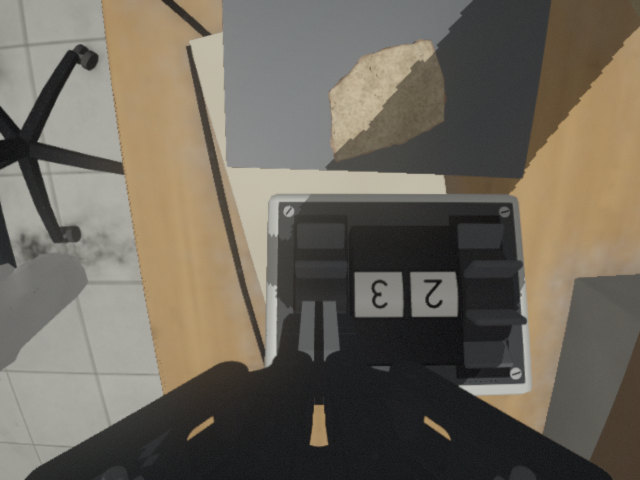

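```bash
python3 - <<'E'
from h import *
d=load('w6'); p=bot.observe()['position']; print('tcp proj',proj(d,p), 'grasp pt',proj(d,p+np.array([0,0,.019])))
for z in (.005,.01,.015,.02): print(z,proj(d,p+Zw*z-XP*.011),proj(d,p+Zw*z+XP*.011))
t=14.5
for u in(-14.5,14.5): print('ridge',u,proj(d,RIM+cu*u/1e3+cn*.0447-cy_*.013),proj(d,RIM+cu*u/1e3+cn*.0447+cy_*.013))
i=d['pixels'][190:400,260:400,::-1]; cv2.imwrite('pics/w6c.png',cv2.resize(i,None,fx=4,fy=4,interpolation=cv2.INTER_CUBIC)[:600])
E
```

```text
tcp proj [319.4 291.8] grasp pt [319.7 310.9]
0.005 [319.5 274.8] [319.4 317.2]
0.01 [319.6 279.3] [319.5 322.5]
0.015 [319.6 284. ] [319.6 328.2]
0.02 [319.7 288.9] [319.6 334.1]
ridge -14.5 [294.2 264.2] [347.5 264.1]
ridge 14.5 [293.7 324.7] [348.3 324.6]
```

View pics/w6c.png

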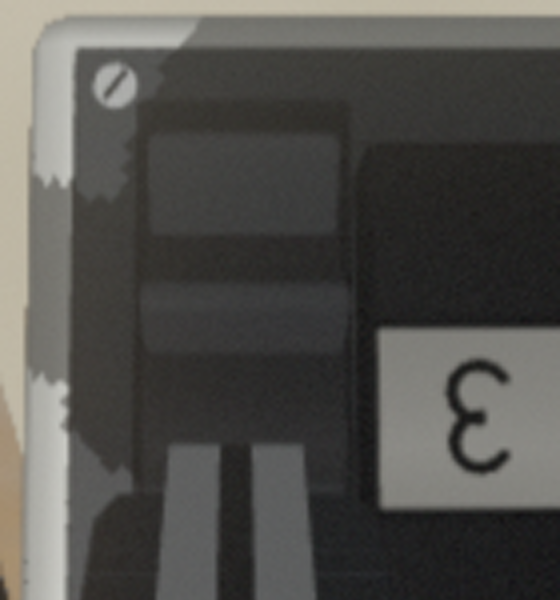

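```bash
python3 - <<'E'
from h import *
d=snap('side','s6'); p=bot.observe()['position']; print('tcp proj',proj(d,p), proj(d,p+Zw*.054),proj(d,RIM+cn*.047))
u,v=proj(d,p).astype(int); i=d['pixels'][v-60:v+40,u-60:u+60,::-1]; cv2.imwrite('pics/s6c.png',cv2.resize(i,None,fx=6,fy=6,interpolation=cv2.INTER_CUBIC))
E
```

```text
tcp proj [260.6 163.6] [259.1 144.1] [260.3 162.9]
```

View pics/s6c.png

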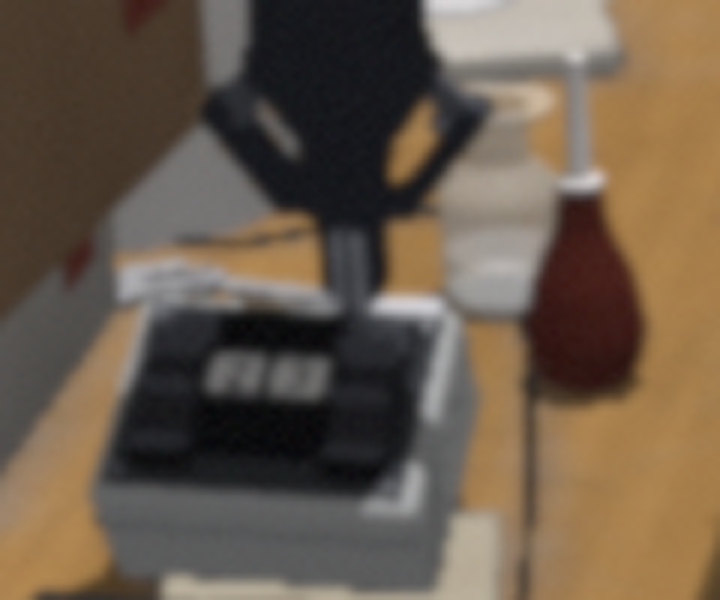

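```bash
python3 - <<'E'
from h import *
w=load('w6'); s=load('s6'); p=bot.observe()['position']
for q in ((259,155),(259,156.5),(259,158)):
    P,e=tri(ray(w,319.5,301),ray(s,*q)); r=P-p; print(q,'rel tcp x\',y\',z mm',[round(float(r@v*1e3),1) for v in (XP,cy_,Zw)],round(e,4))
E
```

```text
(259, 155) rel tcp x',y',z mm [-9.1, -0.2, 27.9] 0.0001
(259, 156.5) rel tcp x',y',z mm [-6.8, 0.3, 22.9] 0.0009
(259, 158) rel tcp x',y',z mm [-4.4, 0.8, 17.8] 0.0019
```

Request:
jog_arm([
  {"x": 0,"y": -1.5,"z": 0.7,"wx": 0,"wy": 0,"wz": 0,"claw": 0},
  {"x": 0,"y": -2.9,"z": 1.6,"wx": 0,"wy": 0,"wz": 0,"claw": 0},
  {"x": 0,"y": -2.9,"z": 2.0,"wx": 0,"wy": 0,"wz": 0,"claw": 0},
  {"x": 0,"y": -2.9,"z": 2.4,"wx": 0,"wy": 0,"wz": 0,"claw": 0},
  {"x": 0,"y": -2.9,"z": 2.4,"wx": 0,"wy": 0,"wz": 0,"claw": 0},
])

```text
clock: 5.8
position: [0.5396, 0.29, 0.0864]
tool_rot: [-3.137, -0.004, 2.343]
force: [0.2, -0.1, 0.0]
grip_width: -0.0
```

```bash
python3 - <<'E'
from h import *
lst(); d=snap('side','s7'); p=bot.observe()['position']; w=snap('wrist','w7'); print('tcp proj',proj(d,p), proj(w,p))
u,v=proj(d,p).astype(int); i=d['pixels'][v-60:v+40,u-60:u+60,::-1]; i=cv2.resize(i,None,fx=4,fy=4,interpolation=cv2.INTER_CUBIC)
j=cv2.resize(w['pixels'][200:400,260:340,::-1],None,fx=2,fy=2,interpolation=cv2.INTER_CUBIC); cv2.imwrite('pics/s7c.png',np.hstack([i,j]))
E
```

```text
t 5.8 L u,y,n [-28.3, -0.6, 32.4] F [ 0.2 -0.1  0. ] turn [-0.24 -0.22  0.06] q [-0.91  0.71  0.48  1.74 -0.44  0.8   2.13]
tcp proj [258.3 176.6] [319.5 292.7]
```

View pics/s7c.png

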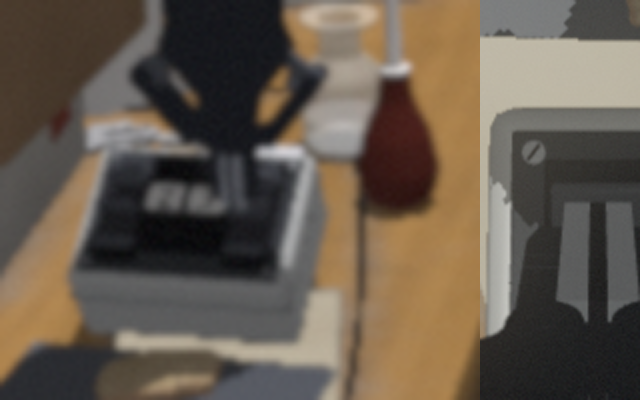

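Request:
jog_arm([
  {"x": 0,"y": 0,"z": 0.4,"wx": 0,"wy": 0,"wz": 0,"claw": 0},
  {"x": 0,"y": 0,"z": 0.8,"wx": 0,"wy": 0,"wz": 0,"claw": 0},
  {"x": 0,"y": 0,"z": 0.8,"wx": 0,"wy": 0,"wz": 0,"claw": 0},
])

```text
clock: 6.28
position: [0.5395, 0.2898, 0.0783]
tool_rot: [-3.137, -0.004, 2.343]
force: [0.4, -0.5, -0.8]
grip_width: -0.0001
```

```bash
python3 - <<'E'
from h import *
lst(); w=snap('wrist','w8')
cv2.imwrite('pics/w8c.png',cv2.resize(w['pixels'][200:400,240:440,::-1],None,fx=3,fy=3,interpolation=cv2.INTER_CUBIC))
p=bot.observe()['position']
for u in(-14.5,): print('ridge',u,proj(w,RIM+cu*u/1e3+cn*.0447-cy_*.013),proj(w,RIM+cu*u/1e3+cn*.0447+cy_*.013))
E
```

```text
t 6.28 L u,y,n [-32.3, -0.6, 25.4] F [ 0.4 -0.5 -0.8] turn [-0.25 -0.22  0.06] q [-0.9   0.72  0.48  1.75 -0.44  0.79  2.14]
ridge -14.5 [291.3 355. ] [351.1 354.8]
```

View pics/w8c.png

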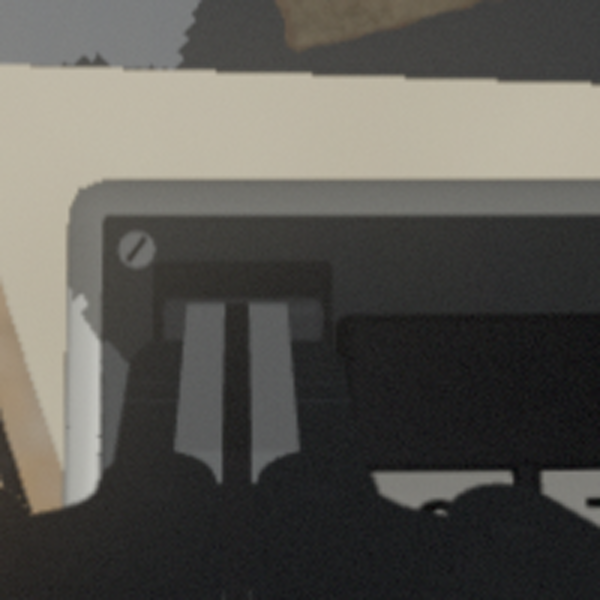

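Request:
jog_arm([
  {"x": 0,"y": 0,"z": 0.2,"wx": 0,"wy": 0,"wz": 0,"claw": 0},
  {"x": 0,"y": 0.5,"z": 0,"wx": 0,"wy": 0,"wz": 0,"claw": 0},
  {"x": 0,"y": 1,"z": -0.3,"wx": 0,"wy": 0,"wz": 0,"claw": 0},
  {"x": 0,"y": 1,"z": -0.3,"wx": 0,"wy": 0,"wz": 0,"claw": 0},
])

```text
clock: 6.82
position: [0.5472, 0.2973, 0.0818]
tool_rot: [-3.138, -0.004, 2.343]
force: [-0.5, -0.6, 0.6]
grip_width: 0.0001
```

```bash
python3 - <<'E'
from h import *
lst(); w=snap('wrist','w9')
cv2.imwrite('pics/w9c.png',cv2.resize(w['pixels'][200:400,240:440,::-1],None,fx=3,fy=3,interpolation=cv2.INTER_CUBIC))
E
```

```text
t 6.83 L u,y,n [-21.2, -0.7, 23.4] F [-0.5 -0.6  0.6] turn [-0.2  -0.21  0.07] q [-0.9   0.73  0.48  1.72 -0.44  0.81  2.13]
```

View pics/w9c.png

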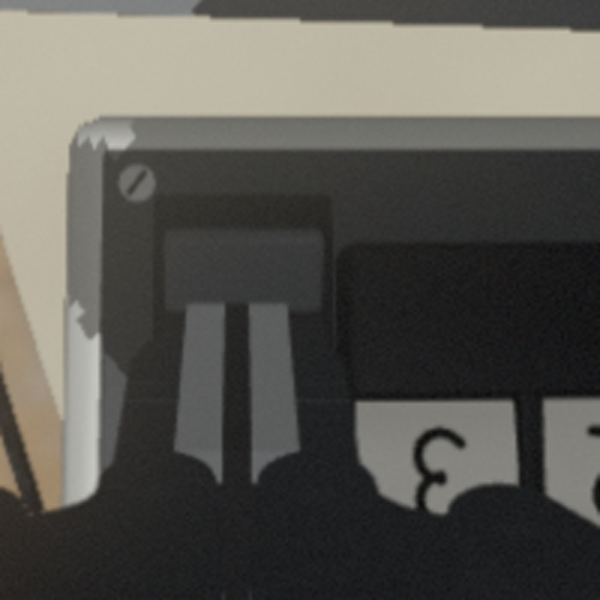

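Request:
jog_arm([
  {"x": 0,"y": 0.4,"z": -0.2,"wx": 0,"wy": 0,"wz": 0,"claw": 0},
  {"x": 0,"y": 0.8,"z": -0.4,"wx": 0,"wy": 0,"wz": 0,"claw": 0},
  {"x": 0,"y": 0.8,"z": -0.4,"wx": 0,"wy": 0,"wz": 0,"claw": 0},
])

```text
clock: 7.25
position: [0.5529, 0.3029, 0.0857]
tool_rot: [-3.138, -0.004, 2.344]
force: [-0.3, -0.4, 0.1]
grip_width: 0.0001
```

```bash
python3 - <<'E'
from h import *
lst(); w=snap('wrist','w10')
cv2.imwrite('pics/w10c.png',cv2.resize(w['pixels'][200:400,240:440,::-1],None,fx=3,fy=3,interpolation=cv2.INTER_CUBIC))
E
```

```text
t 7.25 L u,y,n [-12.3, -0.7, 23.1] F [-0.3 -0.4  0.1] turn [-0.2  -0.21  0.08] q [-0.9   0.73  0.48  1.7  -0.44  0.83  2.12]
```

View pics/w10c.png

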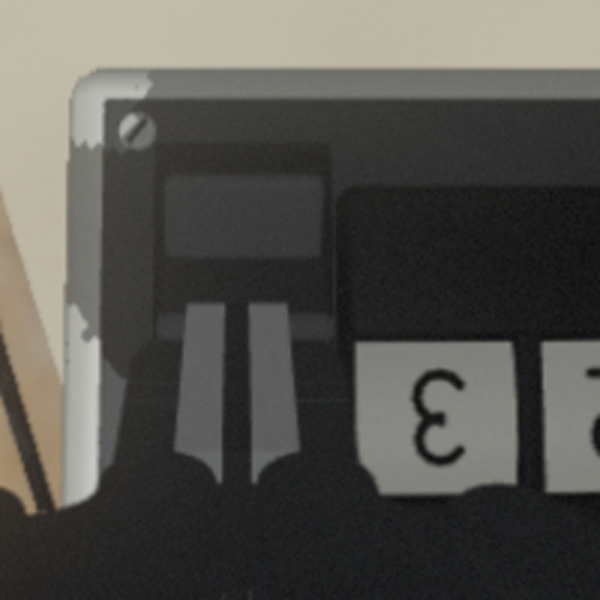

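```bash
python3 - <<'E'
from h import *
w=load('wrist0'); p=np.array([0.22465341, 0.58294622, 0.20438398]); Rt=rot([3.14157859e+00, 8.27455443e-04, 1.20292666e+00])
i=w['pixels'][290:400,140:500,::-1]; cv2.imwrite('pics/w0c.png',cv2.resize(i,None,fx=2.2,fy=2.2,interpolation=cv2.INTER_CUBIC))
for (x1,y1),(x2,y2) in (((207,318),(430,318)),):
    (o,a),(_,b)=ray(w,x1,y1),ray(w,x2,y2)
    a=Rt.T@a; b=Rt.T@b; o=Rt.T@(o-p)
    # same y,z; x separation .0858
    k=.0858/abs(a[0]/a[2]-b[0]/b[2]); print('open tip', (o+a*k/a[2])*1e3,(o+b*k/b[2])*1e3)
E
```

```text
open tip [-43.3888943   -7.11442674 -37.77117723] [ 42.4111057   -7.07919027 -37.77117723]
```

View pics/w0c.png

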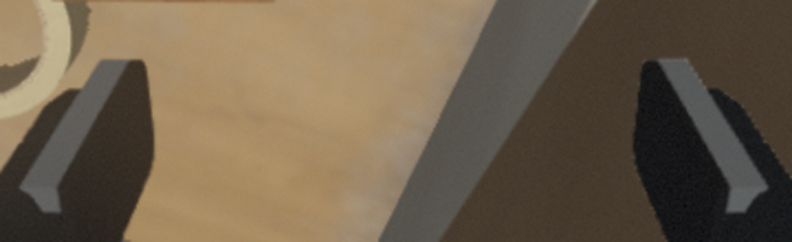

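```bash
cat >> h.py <<'E'
def Lr(u,n,up=0): return L(u,n,up-24)
E
python3 - <<'E'
from h import *
move(Lr(-24,39,25),RV); move(Lr(-24,39),RV)
for p in ((-14,39),(-4,39),(4,39.5),(9,40)): print(p,(RV.T@(Lr(*p)-Lr(-24,39))*100).round(2))
E
```

```text
shift cm [ 0.07 -1.76 -0.96] turn deg [-0.2 -0.2  0.1] t 7.3 rows>= 0.3
shift cm [ 0.06 -1.75  1.54] turn deg [-0.2 -0.2  0.1] t 7.3 rows>= 0.4
(-14, 39) [-0.    0.88 -0.47]
(-4, 39) [-0.    1.77 -0.94]
(4, 39.5) [-0.    2.45 -1.36]
(9, 40) [-0.    2.87 -1.64]
```

Request:
jog_arm([
  {"x": 0,"y": -0.4,"z": -1,"wx": 0,"wy": 0,"wz": 0,"claw": 0},
  {"x": 0,"y": -1.8,"z": -1,"wx": 0,"wy": 0,"wz": 0,"claw": 0},
  {"x": 0,"y": -1.8,"z": 0.5,"wx": 0,"wy": 0,"wz": 0,"claw": 0},
  {"x": 0,"y": -1.8,"z": 1.5,"wx": 0,"wy": 0,"wz": 0,"claw": 0},
  {"x": 0,"y": -1.8,"z": 1.5,"wx": 0,"wy": 0,"wz": 0,"claw": 0},
  {"x": 0,"y": -0.9,"z": 1.0,"wx": 0,"wy": 0,"wz": 0,"claw": 0},
  {"x": 0,"y": -0.9,"z": 1.0,"wx": 0,"wy": 0,"wz": 0,"claw": 0},
])

```text
clock: 8.18
position: [0.5469, 0.2967, 0.0764]
tool_rot: [-3.138, -0.004, 2.344]
force: [-2.2, -2.9, 3.4]
grip_width: -0.0005
```

```bash
python3 - <<'E'
from h import *
lst(); w=snap('wrist','w11')
cv2.imwrite('pics/w11c.png',cv2.resize(w['pixels'][200:400,240:440,::-1],None,fx=3,fy=3,interpolation=cv2.INTER_CUBIC))
E
```

```text
t 8.18 L u,y,n [-24.2, -0.9, 19.0] F [-2.2 -2.9  3.4] turn [-0.22 -0.2   0.08] q [-0.9   0.73  0.48  1.72 -0.45  0.8   2.13]
```

View pics/w11c.png

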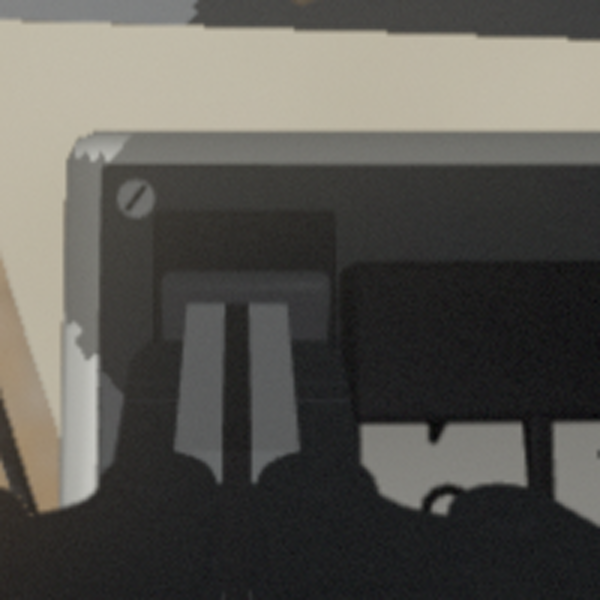

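Request:
jog_arm([
  {"x": 0,"y": 0.5,"z": -0.25,"wx": 0,"wy": 0,"wz": 0,"claw": 0},
  {"x": 0,"y": 1.0,"z": -0.5,"wx": 0,"wy": 0,"wz": 0,"claw": 0},
  {"x": 0,"y": 1.5,"z": -0.8,"wx": 0,"wy": 0,"wz": 0,"claw": 0},
  {"x": 0,"y": 1.95,"z": -1.1,"wx": 0,"wy": 0,"wz": 0,"claw": 0},
  {"x": 0,"y": 1.95,"z": -1.1,"wx": 0,"wy": 0,"wz": 0,"claw": 0},
])

```text
clock: 8.85
position: [0.561, 0.3105, 0.0873]
tool_rot: [-3.138, -0.003, 2.344]
force: [0.5, -0.4, -0.1]
grip_width: -0.0002
```

```bash
python3 - <<'E'
from h import *
lst(); w=snap('wrist','w12')
cv2.imwrite('pics/w12c.png',cv2.resize(w['pixels'][200:400,240:440,::-1],None,fx=3,fy=3,interpolation=cv2.INTER_CUBIC))
move(Lr(-24,39,25),RV); move(Lr(-24,39),RV)
E
```

```text
t 8.85 L u,y,n [-1.7, -0.9, 19.3] F [ 0.5 -0.4 -0.1] turn [-0.2  -0.19  0.09] q [-0.9   0.74  0.48  1.66 -0.44  0.85  2.11]
shift cm [ 0.09 -2.87 -0.79] turn deg [-0.2 -0.2  0.1] t 8.9 rows>= 0.5
shift cm [ 0.08 -2.86  1.71] turn deg [-0.2 -0.2  0.1] t 8.9 rows>= 0.5
```

View pics/w12c.png

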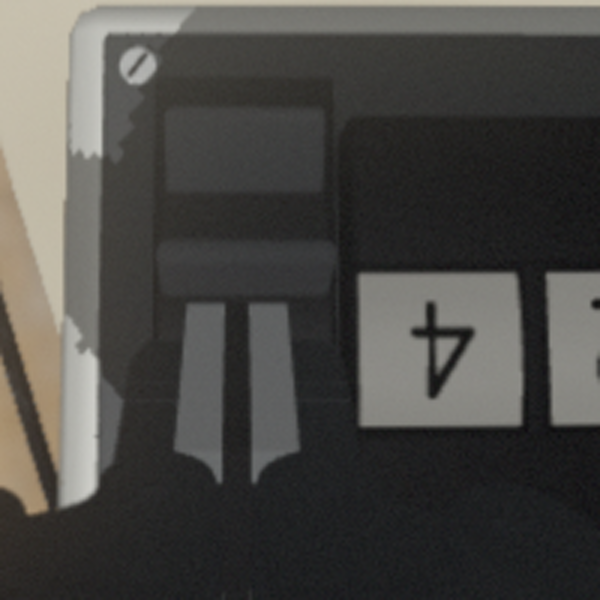

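Request:
jog_arm([
  {"x": 0.1,"y": 0,"z": -2.5,"wx": 0,"wy": 0,"wz": 0,"claw": 0},
  {"x": 0.1,"y": -2.9,"z": -2.5,"wx": 0,"wy": 0,"wz": 0,"claw": 0},
  {"x": 0.1,"y": -2.9,"z": -0.5,"wx": 0,"wy": 0,"wz": 0,"claw": 0},
  {"x": 0.1,"y": -2.9,"z": 1.7,"wx": 0,"wy": 0,"wz": 0,"claw": 0},
  {"x": 0.1,"y": -2.9,"z": 1.7,"wx": 0,"wy": 0,"wz": 0,"claw": 0},
  {"x": 0.1,"y": -2.1,"z": 1.3,"wx": 0,"wy": 0,"wz": 0,"claw": 0},
  {"x": 0.1,"y": -1.4,"z": 0.9,"wx": 0,"wy": 0,"wz": 0,"claw": 0},
  {"x": 0.1,"y": -0.8,"z": 0.5,"wx": 0,"wy": 0,"wz": 0,"claw": 0},
  {"x": 0.1,"y": -0.3,"z": 0.15,"wx": 0,"wy": 0,"wz": 0,"claw": 0},
  {"x": 0.1,"y": 0,"z": 0,"wx": 0,"wy": 0,"wz": 0,"claw": 0},
])

```text
clock: 10.15
position: [0.5605, 0.3114, 0.0876]
tool_rot: [-3.139, -0.003, 2.344]
force: [-0.1, -0.7, -0.2]
grip_width: -0.0002
```

Request:
jog_arm([
  {"x": 0,"y": 0,"z": 0,"wx": 0,"wy": 0,"wz": 0,"claw": 0},
])

```text
clock: 10.28
position: [0.5606, 0.3115, 0.0876]
tool_rot: [-3.138, -0.003, 2.344]
force: [-1.5, -0.4, -1.0]
grip_width: 0.0
```

```bash
python3 - <<'E'
from h import *
lst(); w=snap('wrist','w13')
cv2.imwrite('pics/w13c.png',cv2.resize(w['pixels'][200:400,240:440,::-1],None,fx=3,fy=3,interpolation=cv2.INTER_CUBIC))
move(Lr(-24,39,25),RV); move(Lr(-24,39),RV); move(Lr(9,40),RV)
E
```

```text
t 10.28 L u,y,n [-1.2, 0.2, 19.4] F [-1.5 -0.4 -1. ] turn [-0.18 -0.19  0.09] q [-0.91  0.74  0.49  1.66 -0.44  0.85  2.11]
shift cm [-0.01 -2.93 -0.76] turn deg [-0.2 -0.2  0.1] t 10.32 rows>= 0.5
shift cm [-0.02 -2.92  1.74] turn deg [-0.2 -0.2  0.1] t 10.32 rows>= 0.5
shift cm [-0.02 -0.06  0.1 ] turn deg [-0.2 -0.2  0.1] t 10.32 rows>= 0.0
```

View pics/w13c.png

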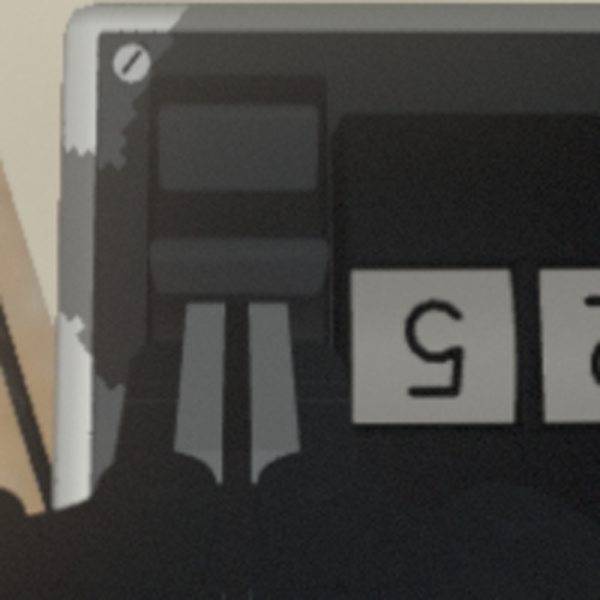

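5. Once more.

Request:
jog_arm([
  {"x": 0,"y": 0,"z": -2.5,"wx": 0,"wy": 0,"wz": 0,"claw": 0},
  {"x": 0,"y": -2.9,"z": -2.5,"wx": 0,"wy": 0,"wz": 0,"claw": 0},
  {"x": 0,"y": -2.9,"z": -0.5,"wx": 0,"wy": 0,"wz": 0,"claw": 0},
  {"x": 0,"y": -2.9,"z": 1.7,"wx": 0,"wy": 0,"wz": 0,"claw": 0},
  {"x": 0,"y": -2.9,"z": 1.7,"wx": 0,"wy": 0,"wz": 0,"claw": 0},
  {"x": 0,"y": -2.1,"z": 1.3,"wx": 0,"wy": 0,"wz": 0,"claw": 0},
  {"x": 0,"y": -1.4,"z": 0.9,"wx": 0,"wy": 0,"wz": 0,"claw": 0},
  {"x": 0,"y": -0.8,"z": 0.5,"wx": 0,"wy": 0,"wz": 0,"claw": 0},
  {"x": 0,"y": -0.3,"z": 0.15,"wx": 0,"wy": 0,"wz": 0,"claw": 0},
  {"x": 0,"y": 0,"z": 0,"wx": 0,"wy": 0,"wz": 0,"claw": 0},
])

```text
clock: 11.58
position: [0.5608, 0.3118, 0.088]
tool_rot: [-3.139, -0.003, 2.344]
force: [-1.9, -0.5, -1.4]
grip_width: -0.0002
```

Request:
jog_arm([
  {"x": 0,"y": 0,"z": 0,"wx": 0,"wy": 0,"wz": 0,"claw": 0},
  {"x": 0,"y": 0,"z": -3,"wx": 0,"wy": 0,"wz": 0,"claw": 0},
  {"x": 0,"y": -4,"z": -8,"wx": 0,"wy": 0,"wz": 0,"claw": 0},
  {"x": 0,"y": -6,"z": -12,"wx": 0,"wy": 0,"wz": 0,"claw": 0},
  {"x": 0,"y": -6,"z": -12,"wx": 0,"wy": 0,"wz": 0,"claw": 0},
])

```text
clock: 12.2
position: [0.519, 0.2694, 0.2113]
tool_rot: [3.14, -0.003, 2.343]
force: [-0.0, -0.0, -0.7]
grip_width: 0.0001
```

```bash
python3 - <<'E'
from h import *
lst(); w=snap('wrist','w14')
E
```

```text
t 12.2 L u,y,n [4.6, -1.0, 156.3] F [-0.  -0.  -0.7] turn [ 0.11 -0.18  0.04] q [-0.98  0.51  0.59  1.73 -0.33  1.    2.07]
```

View pics/w14.png

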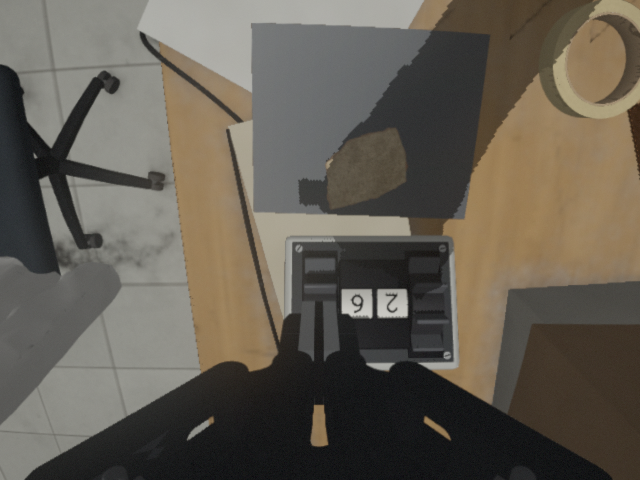

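```bash
cat >> h.py <<'E'
SY=21.0; SO=np.array([.429,-.290,0]); SA=ax(SY); bdir=SA@[.766,0,.643]; sy=SA@[0,1,0]
def bar(s): return SO+SA@[-.042,0,.0145]+bdir*s/1e3
E
python3 - <<'E'
from h import *
w=load('w14')
P=np.array([onz(w,*c,.01) for c in ((252,24),(489,34),(466,218.5),(255,212))]); print(P.round(4),np.linalg.norm(P-np.roll(P,-1,0),axis=1).round(4),P.mean(0).round(4))
print(bar(88))
Rp=Rtool(-Zw,-sy); move(bar(88)+[0,0,.14],Rp)
d=load('top0')
for q in ((393,384),(360,384)): print('cup',onz(d,*q,.1))
for q in ((480,380),(530,385),(400,425)): print(q,onz(d,*q,.1))
E
```

```text
[[0.447  0.1196 0.01  ]
 [0.3063 0.2723 0.01  ]
 [0.4295 0.3877 0.01  ]
 [0.5706 0.2331 0.01  ]] [0.2076 0.1688 0.2094 0.1678] [0.4384 0.2532 0.01  ]
[ 0.45272041 -0.28089459  0.071084  ]
shift cm [-34.83 -43.19  -0.28] turn deg [ 3.000e-01 -1.000e-01 -1.567e+02] t 12.25 rows>= 14.6
cup [ 0.23983208 -0.31083843  0.1       ]
cup [ 0.21006519 -0.23673678  0.1       ]
(480, 380) [ 0.32719733 -0.5059457   0.1       ]
(530, 385) [ 0.36104789 -0.62692342  0.1       ]
(400, 425) [ 0.15565839 -0.36119909  0.1       ]
```

Request:
jog_arm([
  {"x": -2,"y": -4,"z": -3,"wx": 0,"wy": 0,"wz": 10,"claw": 0},
  {"x": -5,"y": -8,"z": -5,"wx": 0,"wy": 0,"wz": 20,"claw": 0},
  {"x": -8,"y": -12,"z": -5,"wx": 0,"wy": 0,"wz": 30,"claw": 0},
  {"x": -11,"y": -16,"z": -5,"wx": 0,"wy": 0,"wz": 40,"claw": 0},
  {"x": -14,"y": -20,"z": -5,"wx": 0,"wy": 0,"wz": 50,"claw": 0},
  {"x": -17,"y": -24,"z": -5,"wx": 0,"wy": 0,"wz": 60,"claw": 0},
  {"x": -20,"y": -28,"z": -5,"wx": 0,"wy": 0,"wz": 70,"claw": 0},
  {"x": -23,"y": -31,"z": -5,"wx": 0,"wy": 0,"wz": 80,"claw": 0},
  {"x": -26,"y": -34,"z": -5,"wx": 0,"wy": 0,"wz": 90,"claw": 0},
  {"x": -29,"y": -37,"z": -5,"wx": 0,"wy": 0,"wz": 100,"claw": 0},
])

```text
clock: 13.5
position: [0.4565, -0.1971, 0.2577]
tool_rot: [-3.138, 0.002, 0.594]
force: [0.7, 1.0, -0.2]
grip_width: 0.0003
```

```bash
python3 - <<'E'
from h import *
s=bot.observe(); print(s['position'],s['tool_rot'],s['qpos'].round(2)); Rp=Rtool(-Zw,-sy); move(bar(88)+[0,0,.14],Rp)
E
```

```text
[ 0.45648011 -0.19710611  0.25774694] [-3.13797877e+00  1.83491041e-03  5.93670924e-01] [-0.51  0.47  1.12  1.89 -0.47  1.09  1.39]
shift cm [-4.99  6.75  4.65] turn deg [-1.00e-01  3.00e-01  1.03e+02] t 13.5 rows>= 9.6
```

Request:
jog_arm([
  {"x": -1,"y": 1,"z": 0,"wx": 0,"wy": 0,"wz": 10.5,"claw": 50},
  {"x": -1,"y": 2,"z": 0,"wx": 0,"wy": 0,"wz": 21,"claw": 50},
  {"x": -2,"y": 3,"z": 0,"wx": 0,"wy": 0,"wz": 31,"claw": 50},
  {"x": -2,"y": 4,"z": 0,"wx": 0,"wy": 0,"wz": 42,"claw": 50},
  {"x": -3,"y": 5,"z": 1,"wx": 0,"wy": 0,"wz": 52,"claw": 50},
  {"x": -4,"y": 6,"z": 1,"wx": 0,"wy": 0,"wz": 62,"claw": 50},
  {"x": -5,"y": 6.7,"z": 1,"wx": 0,"wy": 0,"wz": 73,"claw": 50},
  {"x": -5,"y": 6.7,"z": 1,"wx": 0,"wy": 0,"wz": 83,"claw": 50},
  {"x": -5,"y": 6.7,"z": 1,"wx": 0,"wy": 0,"wz": 93,"claw": 50},
  {"x": -5,"y": 6.7,"z": 1,"wx": 0,"wy": 0,"wz": 103,"claw": 50},
])

```text
clock: 14.75
position: [0.4525, -0.2806, 0.2466]
tool_rot: [3.137, 0.003, -1.21]
force: [0.1, 0.3, 0.3]
grip_width: 0.0426
```

```bash
python3 - <<'E'
from h import *
s=bot.observe(); print(s['position'],s['tool_rot'],s['qpos'].round(2)); Rp=Rtool(-Zw,-sy); move(bar(88)+[0,0,.14],Rp)
snap('wrist','w15')
E
```

```text
[ 0.45252843 -0.28057897  0.24655674] [ 3.13708356  0.00323363 -1.20950136] [-0.38  0.77  1.39  1.83 -0.79  1.27  0.04]
shift cm [ 0.05 -0.02  3.55] turn deg [ 0.3  0.2 -0.3] t 14.75 rows>= 0.6
```

View pics/w15.png

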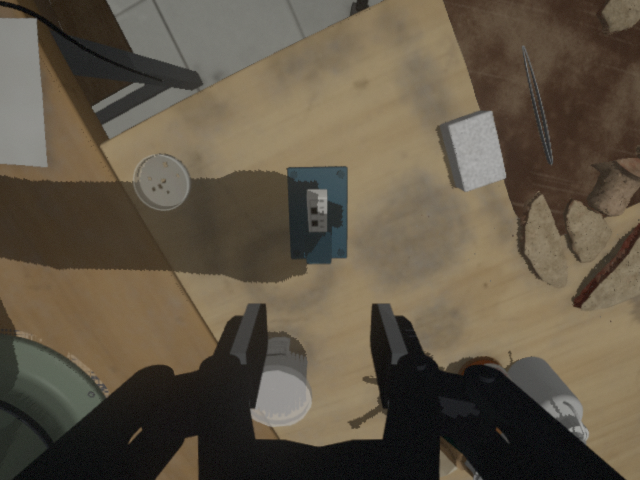

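```bash
python3 - <<'E'
from h import *
w=load('w15'); nb=SA@[-.643,0,.766]
for s in (60,88,108):
  for off in (-9,9): print(s,off,proj(w,bar(s)+nb*.005+sy*off/1e3))
S=[onz(w,*c,.005) for c in ((288.5,167),(347.5,167),(345,258),(289,256))]
P=np.array(S);print(P.round(4),np.linalg.norm(P-np.roll(P,-1,0),axis=1).round(4),P.mean(0).round(4)); v=P[0]+P[1]-P[2]-P[3]; print(np.degrees(np.arctan2(v[1],v[0])))
i=w['pixels'][155:275,270:370,::-1]; cv2.imwrite('pics/w15c.png',cv2.resize(i,None,fx=5,fy=5,interpolation=cv2.INTER_CUBIC))
E
```

```text
60 -9 [328.5 226.9]
60 9 [309.8 227. ]
88 -9 [329.  209.8]
88 9 [309.  209.9]
108 -9 [329.4 196.2]
108 9 [308.4 196.3]
[[ 0.4651 -0.2419  0.005 ]
 [ 0.4869 -0.2998  0.005 ]
 [ 0.3911 -0.3355  0.005 ]
 [ 0.371  -0.2754  0.005 ]] [0.0618 0.1023 0.0633 0.0999] [ 0.4285 -0.2882  0.005 ]
20.003953419959274
```

View pics/w15c.png

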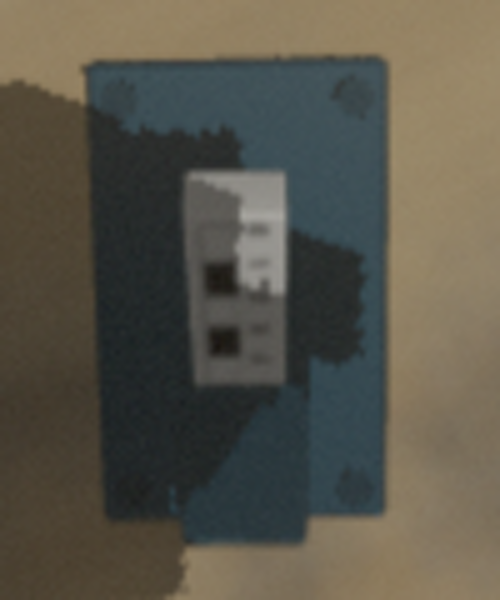

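```bash
cat >> h.py <<'E'
SY=20.5; SA=ax(SY); bdir=SA@[.766,0,.643]; sy=SA@[0,1,0]; SO=np.array([.429,-.290,0])+SA@[-.003,.0013,0]; nb=SA@[-.643,0,.766]
def pick(tilt,s=88,back=0,pad=37):
    t=np.radians(tilt); z=SA@[np.sin(t),0,-np.cos(t)]; Rt=Rtool(z,-sy); return bar(s)+z*(pad-back)/1e3,Rt
E
python3 - <<'E'
from h import *
print(SO); move(*pick(20,back=70)); move(*pick(25,back=70))
E
```

```text
[ 0.42573471 -0.28983295  0.        ]
shift cm [-1.000e-02  1.360e+00  1.445e+01] turn deg [20.3  0.1 -0.4] t 14.8 rows>= 2.3
shift cm [-1.000e-02  1.620e+00  1.456e+01] turn deg [25.3  0.1 -0.4] t 14.8 rows>= 2.4
```

Request:
jog_arm([
  {"x": 0,"y": 0.5,"z": 4,"wx": 8,"wy": 0,"wz": -0.4,"claw": 50},
  {"x": 0,"y": 1,"z": 8,"wx": 16,"wy": 0,"wz": -0.4,"claw": 50},
  {"x": 0,"y": 1.5,"z": 12,"wx": 25,"wy": 0,"wz": -0.4,"claw": 50},
  {"x": 0,"y": 1.6,"z": 14.5,"wx": 25,"wy": 0,"wz": -0.4,"claw": 50},
  {"x": 0,"y": 1.6,"z": 14.5,"wx": 25,"wy": 0,"wz": -0.4,"claw": 50},
  {"x": 0,"y": 1.6,"z": 14.5,"wx": 25,"wy": 0,"wz": -0.4,"claw": 50},
])

```text
clock: 15.55
position: [0.4357, -0.286, 0.101]
tool_rot: [-2.709, 0.003, -1.212]
force: [-0.3, 0.4, 0.1]
grip_width: 0.0425
```

```bash
python3 - <<'E'
from h import *
s=bot.observe(); print(s['position'],s['tool_rot'],s['qpos'].round(2)); move(*pick(25,back=70));move(*pick(25,back=0))
w=snap('wrist','w16')
for s in (60,88,108): print(s,[proj(w,bar(s)+nb*.005+sy*o) for o in (-.009,.009)])
E
```

```text
[ 0.43569453 -0.28603987  0.10100302] [-2.70945926  0.00315571 -1.21245654] [ 0.29  0.56  0.57  2.18 -1.26  0.72  0.64]
shift cm [ 0.01 -0.07  0.03] turn deg [ 0.2  0.2 -0. ] t 15.55 rows>= 0.0
shift cm [ 0.03 -0.1   7.03] turn deg [ 0.2  0.2 -0. ] t 15.55 rows>= 1.1
60 [array([333.2, 307.1]), array([302.7, 307.1])]
88 [array([334.2, 269.7]), array([301.4, 269.7])]
108 [array([335. , 239.3]), array([300.4, 239.4])]
```

View pics/w16.png

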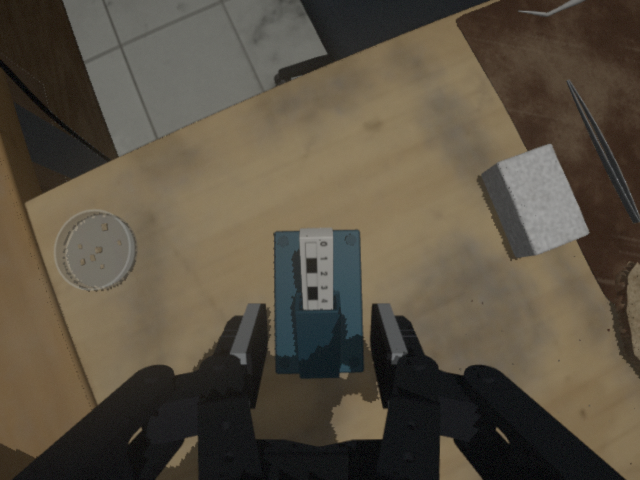

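Request:
jog_arm([
  {"x": 0,"y": -0.1,"z": 3,"wx": 0,"wy": 0,"wz": 0,"claw": 50},
  {"x": 0,"y": -0.1,"z": 5,"wx": 0,"wy": 0,"wz": 0,"claw": 50},
  {"x": 0,"y": -0.1,"z": 5.5,"wx": 0,"wy": 0,"wz": 0,"claw": 50},
  {"x": 0,"y": -0.1,"z": 5.5,"wx": 0,"wy": 0,"wz": 0,"claw": 50},
])

```text
clock: 16.1
position: [0.4582, -0.2787, 0.0519]
tool_rot: [-2.711, 0.002, -1.213]
force: [0.2, -0.4, 1.2]
grip_width: 0.0426
```

```bash
python3 - <<'E'
from h import *
s=bot.observe(); print(s['position'],s['tool_rot'],s['qpos'].round(2)); move(*pick(25,back=0))
w=snap('wrist','w17'); snap('side','s17')
i=load('s17')['pixels'][230:390,270:430,::-1]; cv2.imwrite('pics/s17c.png',cv2.resize(i,None,fx=3.7,fy=3.7,interpolation=cv2.INTER_CUBIC))
E
```

```text
[ 0.45816473 -0.27867988  0.05185894] [-2.71128426e+00  2.25809112e-03 -1.21302987e+00] [ 0.56  0.6   0.14  2.16 -1.26  0.47  0.63]
shift cm [-0.09 -0.02  1.58] turn deg [ 0.3  0.1 -0.1] t 16.1 rows>= 0.3
```

View pics/w17.png

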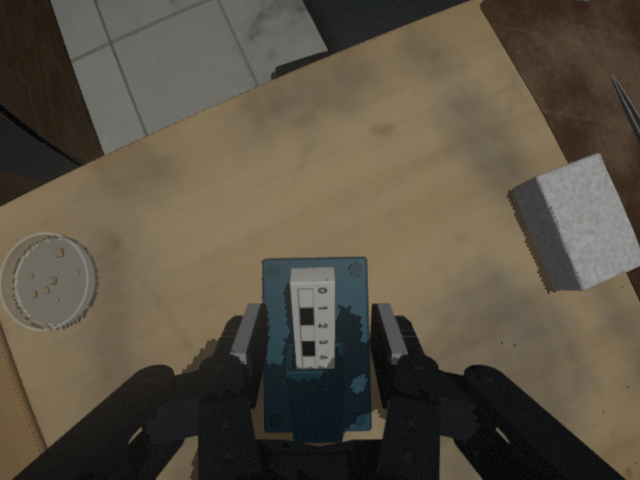

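View pics/s17c.png

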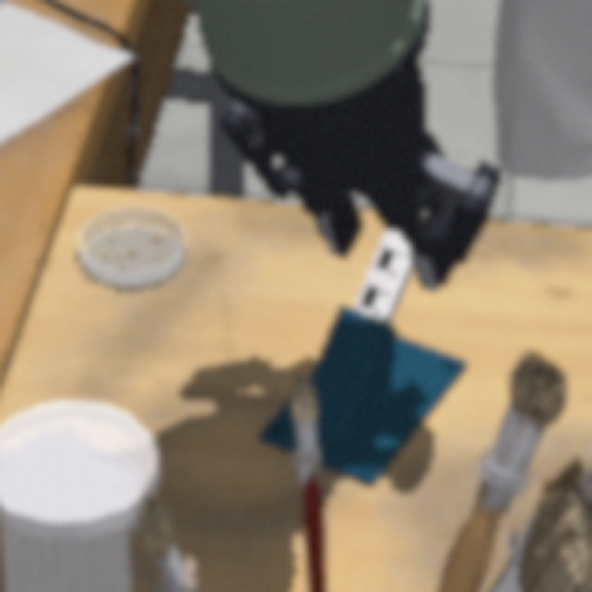

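Request:
jog_arm([
  {"x": -0.15,"y": 0,"z": 1,"wx": 0,"wy": 0,"wz": 0,"claw": 50},
  {"x": -0.15,"y": 0,"z": 1.5,"wx": 0,"wy": 0,"wz": 0,"claw": 50},
  {"x": -0.15,"y": 0,"z": 1.5,"wx": 0,"wy": 0,"wz": 0,"claw": 35},
])

```text
clock: 16.58
position: [0.4636, -0.2751, 0.0387]
tool_rot: [-2.711, 0.002, -1.213]
force: [0.5, 0.4, 0.6]
grip_width: 0.03
```

```bash
python3 - <<'E'
from h import *
s=bot.observe(); print(s['position'],s['force'],s['grip_width']); move(*pick(25,back=0))
w=snap('wrist','w18'); i=w['pixels'][240:440,220:420,::-1]; i=cv2.resize(i,None,fx=2,fy=2)
snap('side','s18'); j=load('s18')['pixels'][280:360,340:420,::-1]; j=cv2.resize(j,None,fx=5,fy=5,interpolation=cv2.INTER_CUBIC); cv2.imwrite('pics/18c.png',np.hstack([i,j]))
E
```

```text
[ 0.46359674 -0.27507613  0.03870646] [0.52647876 0.38859479 0.60454527] 0.030024173497136684
shift cm [0.06 0.01 0.12] turn deg [ 0.3  0.1 -0. ] t 16.57 rows>= 0.0
```

View pics/18c.png

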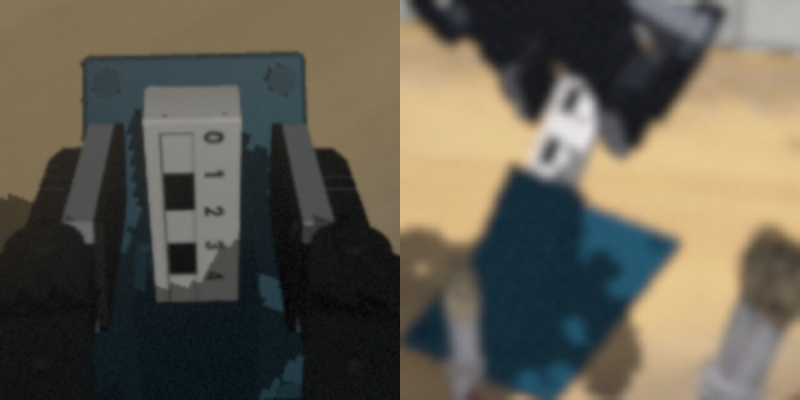

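Request:
jog_arm([
  {"x": -0.13,"y": 0,"z": 0.5,"wx": 0,"wy": 0,"wz": 0,"claw": 35},
  {"x": -0.13,"y": 0,"z": 0.5,"wx": 0,"wy": 0,"wz": 0,"claw": 28},
  {"x": -0.13,"y": 0,"z": 0.5,"wx": 0,"wy": 0,"wz": 0,"claw": 24},
  {"x": -0.13,"y": 0,"z": 0.5,"wx": 0,"wy": 0,"wz": 0,"claw": 15},
  {"x": -0.13,"y": 0,"z": 0.5,"wx": 0,"wy": 0,"wz": 0,"claw": 15},
], squeeze=30)

```text
clock: 17.3
position: [0.465, -0.2734, 0.0344]
tool_rot: [-2.711, 0.001, -1.213]
force: [-1.0, -0.4, 1.4]
grip_width: 0.0173
```

```bash
python3 - <<'E'
from h import *
s=bot.observe(); print(s['position'],s['force'],s['grip_width'],s['qpos'].round(2))
w=snap('wrist','w19'); i=w['pixels'][240:440,220:420,::-1]; i=cv2.resize(i,None,fx=2,fy=2)
snap('side','s19'); j=load('s19')['pixels'][280:360,340:420,::-1]; j=cv2.resize(j,None,fx=5,fy=5,interpolation=cv2.INTER_CUBIC); cv2.imwrite('pics/19c.png',np.hstack([i,j]))
Rt=rot(s['tool_rot']); print('pull dir tool',(Rt.T@bdir).round(3))
E
```

```text
[ 0.46501701 -0.27340376  0.03440577] [-0.99477374 -0.3943594   1.39808381] 0.017338009084050993 [ 0.66  0.62 -0.    2.16 -1.26  0.38  0.63]
pull dir tool [-0.001 -0.964 -0.265]
```

View pics/19c.png

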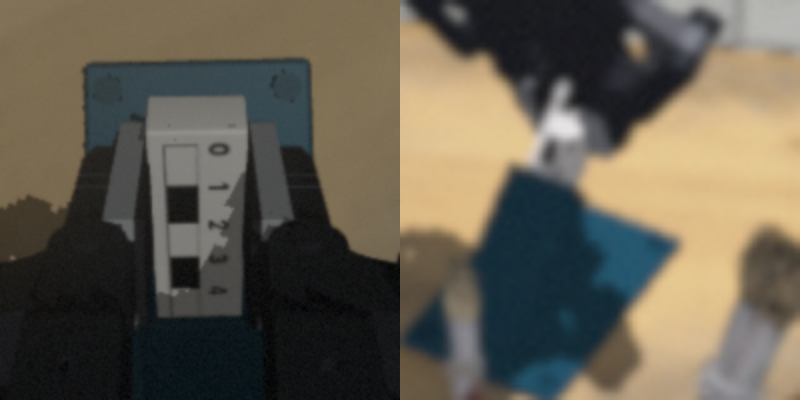

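Request:
jog_arm([
  {"x": 0,"y": -0.5,"z": -0.13,"wx": 0,"wy": 0,"wz": 0,"claw": 15},
  {"x": 0,"y": -1.0,"z": -0.26,"wx": 0,"wy": 0,"wz": 0,"claw": 15},
  {"x": 0,"y": -1.5,"z": -0.4,"wx": 0,"wy": 0,"wz": 0,"claw": 15},
  {"x": 0,"y": -2.0,"z": -0.55,"wx": 0,"wy": 0,"wz": 0,"claw": 15},
])

```text
clock: 17.9
position: [0.4803, -0.2676, 0.048]
tool_rot: [-2.711, 0.001, -1.213]
force: [0.5, 0.1, -0.9]
grip_width: 0.0167
```

```bash
python3 - <<'E'
from h import *
s=bot.observe(); print(s['position'],s['force'],s['grip_width'],s['qpos'].round(2),s['tool_rot']); print((s['position']-np.array([.46502,-.2734,.0344]))@np.stack([bdir,sy,nb],1)*1e3)
w=snap('wrist','w20'); i=w['pixels'][240:440,220:420,::-1]; i=cv2.resize(i,None,fx=2,fy=2)
snap('side','s20'); j=load('s20')['pixels'][280:360,340:420,::-1]; j=cv2.resize(j,None,fx=5,fy=5,interpolation=cv2.INTER_CUBIC); cv2.imwrite('pics/20c.png',np.hstack([i,j]))
E
```

```text
[ 0.48031544 -0.26756591  0.04804763] [ 0.45867962  0.10660796 -0.91574284] 0.01669156794616361 [ 0.6   0.6   0.04  2.14 -1.21  0.4   0.54] [-2.71100800e+00  1.05507275e-03 -1.21272186e+00]
[21.31481331  0.10805326 -0.07179358]
```

View pics/20c.png

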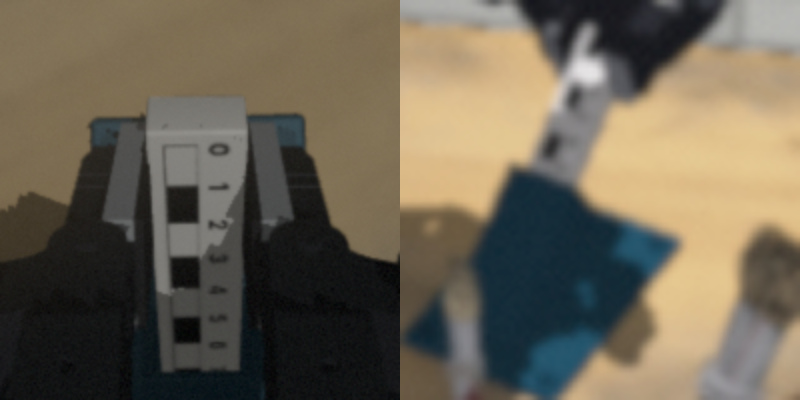

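Request:
jog_arm([
  {"x": 0,"y": -0.7,"z": -0.19,"wx": 0,"wy": 0,"wz": 0,"claw": 15},
  {"x": 0,"y": -1.4,"z": -0.38,"wx": 0,"wy": 0,"wz": 0,"claw": 15},
  {"x": 0,"y": -2.1,"z": -0.57,"wx": 0,"wy": 0,"wz": 0,"claw": 15},
  {"x": 0,"y": -2.8,"z": -0.77,"wx": 0,"wy": 0,"wz": 0,"claw": 15},
  {"x": 0,"y": -3.6,"z": -1.0,"wx": 0,"wy": 0,"wz": 0,"claw": 15},
  {"x": 0,"y": -4.4,"z": -1.2,"wx": 0,"wy": 0,"wz": 0,"claw": 15},
  {"x": 0,"y": -5.2,"z": -1.43,"wx": 0,"wy": 0,"wz": 0,"claw": 15},
  {"x": 0,"y": -5.2,"z": -1.43,"wx": 0,"wy": 0,"wz": 0,"claw": 15},
])

```text
clock: 19.0
position: [0.5199, -0.2527, 0.0833]
tool_rot: [-2.71, 0.0, -1.211]
force: [0.5, 0.0, -0.4]
grip_width: 0.0176
```

```bash
python3 - <<'E'
from h import *
s=bot.observe(); print(s['position'],s['force'],s['grip_width'],s['qpos'].round(2),s['tool_rot']); print((s['position']-np.array([.46502,-.2734,.0344]))@np.stack([bdir,sy,nb],1)*1e3)
w=snap('wrist','w21'); i=w['pixels'][240:440,220:420,::-1]; i=cv2.resize(i,None,fx=2,fy=2)
snap('side','s21'); j=load('s21')['pixels'][260:360,330:430,::-1]; j=cv2.resize(j,None,fx=4,fy=4,interpolation=cv2.INTER_CUBIC); cv2.imwrite('pics/21c.png',np.hstack([i,j]))
E
```

```text
[ 0.51990198 -0.25273866  0.08334802] [ 0.48478666  0.00278218 -0.43966733] 0.017602055596149475 [ 0.45  0.56  0.14  2.08 -1.09  0.47  0.33] [-2.71015230e+00  3.46372542e-05 -1.21136538e+00]
[76.39348814  0.13282505 -0.21273912]
```

View pics/21c.png

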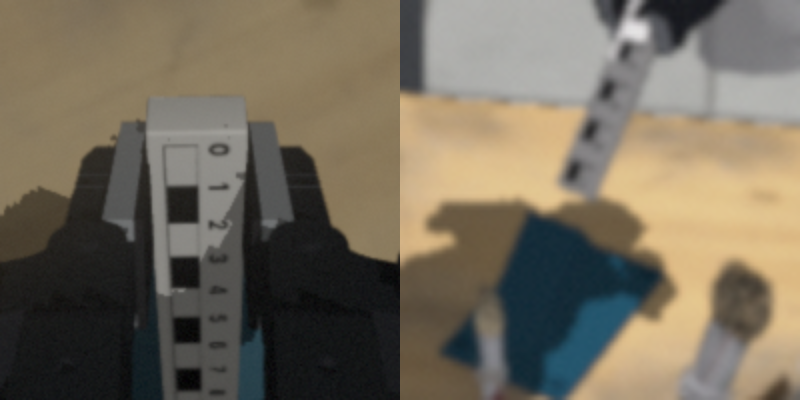

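```bash
cat >> h.py <<'E'
gp=np.array([.46501701,-.27340376,.03440577]); gR=rot([-2.711,.001,-1.213])
cb=gR.T@(bar(54)-gp); Rb=gR.T@np.stack([np.cross(bdir,nb),bdir,nb],1)   # bar centre(thickness mid) & axes in tool
BO=np.array([.4385,.2510,0]); BA=ax(42.5)
def place(x=-46,y=0,up=0,pitch=0):
    # bar y along board y; pitch>0 raises +y end
    Rw=BA@R.from_euler('x',pitch,degrees=True).as_matrix()
    Rt=Rw@Rb.T; return BO+BA@[x/1e3,y/1e3,.015+up/1e3]-Rt@cb, Rt
E
python3 - <<'E'
from h import *
print('bar centre in tool mm',cb*1e3); print(Rb.round(3))
# where bar axis crosses tool z axis (x=y=0)
k=-cb[1]/Rb[1,1]; print('cross at s from centre',k*1e3,'tool z',(cb+Rb[:,1]*k)*1e3)
w=load('w21'); s=bot.observe(); Rt=rot(s['tool_rot']); p=s['position']
for e in (54,20):
  for o in (-9,9): print(e,o,proj(w,p+Rt@(cb+Rb@np.array([o,e,5])/1e3)), 'crop',(proj(w,p+Rt@(cb+Rb@np.array([o,e,5])/1e3))-[220,240])*2)
print('tip edges:',[ (proj(w,p+Rt@np.array([.0087,-.007,-h]))-[220,240])*2 for h in (.02,.025,.03)])
P,T=place(up=60); move(P,T); print(P,T.round(2), 'tilt',np.degrees(np.arccos(-T[2,2])))
E
```

```text
bar centre in tool mm [  1.61683126  33.05722844 -31.49077762]
[[ 1.    -0.001 -0.001]
 [-0.    -0.964  0.265]
 [-0.001 -0.265 -0.964]]
cross at s from centre 34.274930156989285 tool z [  1.59489304   0.         -40.55889936]
54 -9 [295.6 312.5] crop [151.2 145. ]
54 9 [347.9 312.5] crop [255.8 145. ]
20 -9 [298.6 374.6] crop [157.2 269.2]
20 9 [344.1 374.6] crop [248.2 269.2]
tip edges: [array([235.4, 119. ]), array([236.6, 130.2]), array([237.8, 141.8])]
shift cm [-50.43  -2.42   6.32] turn deg [ -26.3   -9.3 -113.2] t 19.1 rows>= 10.9
[0.38747019 0.23618477 0.03588329] [[ 0.74  0.65  0.18]
 [ 0.68 -0.71 -0.2 ]
 [-0.    0.26 -0.96]] tilt 15.31846950532239
```

```bash
cat >> h.py <<'E'
cb[0]=0; cb[1]-=.002
E
python3 - <<'E'
from h import *
for pit in (8,10,12,14):
    up=54*np.sin(np.radians(pit))+5*np.cos(np.radians(pit))-5+1
    P,T=place(-46,0,up,pit); tips=[(P+T@np.array([0,y,-.0215]))[2] for y in (-.011,.011)]
    print(pit,round(up,1),P.round(4),'tips',np.round(tips,4),'tilt',np.degrees(np.arccos(-T[2,2])).round(1))
P,T=place(-46,0,80,11); move(P,T)
print(bot.observe()['position'],P)
d=load('top0'); print(onz(d,*(150+265/4,130+365/4),.02))
E
```

```text
8 8.5 [ 0.3865  0.2397 -0.0117] tips [0.0082 0.011 ] tilt 7.3
10 10.3 [ 0.3857  0.2406 -0.0089] tips [0.0114 0.0135] tilt 5.3
12 12.1 [ 0.3849  0.2414 -0.0061] tips [0.0147 0.016 ] tilt 3.2
14 13.9 [ 0.3841  0.2423 -0.0033] tips [0.0179 0.0185] tilt 1.1
shift cm [-50.96  -3.45   4.  ] turn deg [ -19.2  -19.9 -111. ] t 19.1 rows>= 10.7
[ 0.51918575 -0.2530048   0.0828635 ] [0.38525971 0.24098956 0.06124591]
[0.46526138 0.27394244 0.02      ]
```

```bash
cat >> h.py <<'E'
def path(P,T,lift,N):
    s=bot.observe(); R0=rot(s['tool_rot']); p0=s['position']; w=R.from_matrix(R0.T@T).as_rotvec()
    for i in range(1,N+1):
        f=i/N; q=p0+(P-p0)*f; q=q+np.array([0,0,lift*np.sin(np.pi*min(f,1))]); 
        print((R0.T@(q-p0)*100).round(1).tolist(),np.degrees(w*f).round(1).tolist())
E
python3 - <<'E'
from h import *
P,T=place(-46,0,80,12); path(P,T,.08,13)
E
```

```text
[-3.9, -1.1, -1.4] [-1.4, -1.6, -8.5]
[-7.8, -2.1, -2.8] [-2.8, -3.2, -17.0]
[-11.8, -3.0, -3.9] [-4.3, -4.8, -25.6]
[-15.7, -3.8, -4.8] [-5.7, -6.4, -34.1]
[-19.6, -4.5, -5.3] [-7.1, -8.0, -42.6]
[-23.5, -4.9, -5.4] [-8.5, -9.6, -51.1]
[-27.5, -5.2, -5.1] [-10.0, -11.2, -59.6]
[-31.4, -5.2, -4.4] [-11.4, -12.9, -68.2]
[-35.3, -5.1, -3.3] [-12.8, -14.5, -76.7]
[-39.2, -4.9, -1.8] [-14.2, -16.1, -85.2]
[-43.2, -4.5, -0.0] [-15.7, -17.7, -93.7]
[-47.1, -4.0, 1.9] [-17.1, -19.3, -102.2]
[-51.0, -3.4, 3.9] [-18.5, -20.9, -110.8]
```

Request:
jog_arm([
  {"x": 0,"y": -1.5,"z": -3,"wx": 0,"wy": 0,"wz": 0,"claw": 15},
  {"x": -4,"y": -2.5,"z": -4.5,"wx": -1.4,"wy": -1.6,"wz": -8.5,"claw": 15},
  {"x": -8,"y": -3,"z": -5,"wx": -2.8,"wy": -3.2,"wz": -17,"claw": 15},
  {"x": -12,"y": -3.5,"z": -5.2,"wx": -4.3,"wy": -4.8,"wz": -25.6,"claw": 15},
  {"x": -16,"y": -4,"z": -5.4,"wx": -5.7,"wy": -6.4,"wz": -34,"claw": 15},
  {"x": -20,"y": -4.5,"z": -5.4,"wx": -7.1,"wy": -8,"wz": -42.6,"claw": 15},
  {"x": -24,"y": -5,"z": -5.4,"wx": -8.5,"wy": -9.6,"wz": -51,"claw": 15},
  {"x": -28,"y": -5.2,"z": -5.1,"wx": -10,"wy": -11.2,"wz": -59.6,"claw": 15},
  {"x": -32,"y": -5.2,"z": -4.8,"wx": -11.4,"wy": -12.9,"wz": -68.2,"claw": 15},
  {"x": -36,"y": -5.1,"z": -4.5,"wx": -12.8,"wy": -14.5,"wz": -76.7,"claw": 15},
])

```text
clock: 20.35
position: [0.4181, 0.0945, 0.1452]
tool_rot: [-3.065, -0.108, 0.15]
force: [1.4, -0.4, -0.8]
grip_width: 0.0173
```

```bash
python3 - <<'E'
from h import *
s=bot.observe(); print(s['position'],s['grip_width'],s['qpos'].round(2))
P,T=place(-46,0,80,12); path(P,T,0,5)
E
```

```text
[0.41807095 0.09453492 0.1451749 ] 0.01725495181923857 [-0.44  0.26  0.15  2.25 -0.2   0.53  0.02]
[-0.4, -2.9, 1.9] [-1.1, -1.3, -6.8]
[-0.8, -5.7, 3.7] [-2.3, -2.6, -13.5]
[-1.2, -8.6, 5.6] [-3.4, -3.8, -20.3]
[-1.6, -11.5, 7.4] [-4.5, -5.1, -27.0]
[-2.0, -14.3, 9.3] [-5.7, -6.4, -33.8]
```

Request:
jog_arm([
  {"x": -0.4,"y": -3,"z": 1,"wx": -1.1,"wy": -1.3,"wz": -6.8,"claw": 15},
  {"x": -0.8,"y": -6,"z": 3,"wx": -2.3,"wy": -2.6,"wz": -13.5,"claw": 15},
  {"x": -1.2,"y": -9,"z": 5,"wx": -3.4,"wy": -3.8,"wz": -20.3,"claw": 15},
  {"x": -1.6,"y": -11.5,"z": 7,"wx": -4.5,"wy": -5.1,"wz": -27,"claw": 15},
  {"x": -2,"y": -14.3,"z": 8,"wx": -5.7,"wy": -6.4,"wz": -33.8,"claw": 15},
  {"x": -2,"y": -14.3,"z": 9.3,"wx": -5.7,"wy": -6.4,"wz": -33.8,"claw": 15},
  {"x": -2,"y": -14.3,"z": 9.3,"wx": -5.7,"wy": -6.4,"wz": -33.8,"claw": 15},
])

```text
clock: 21.22
position: [0.3844, 0.2399, 0.0609]
tool_rot: [3.083, 0.003, 0.74]
force: [0.9, -0.5, -1.1]
grip_width: 0.0171
```

```bash
python3 - <<'E'
from h import *
s=bot.observe(); print(s['position'],s['grip_width'],s['qpos'].round(2),s['tool_rot'])
move(*place(-46,0,80,12)); move(*place(-46,0,12,12))
w=snap('wrist','w22'); snap('side','s22'); snap('top','t22')
i=load('s22')['pixels'][120:280,150:330,::-1]; cv2.imwrite('pics/s22c.png',cv2.resize(i,None,fx=3.7,fy=3.7,interpolation=cv2.INTER_CUBIC))
E
```

```text
[0.38443006 0.23985791 0.06092442] 0.01708168245092335 [-0.79  0.5   0.07  2.17  0.06  0.48 -0.04] [3.08301412 0.00308739 0.73962228]
shift cm [ 0.14 -0.08 -0.09] turn deg [ 0.   0.1 -0.1] t 21.23 rows>= 0.0
shift cm [ 0.16 -0.48  6.7 ] turn deg [ 0.   0.1 -0.1] t 21.23 rows>= 1.1
```

View pics/w22.png

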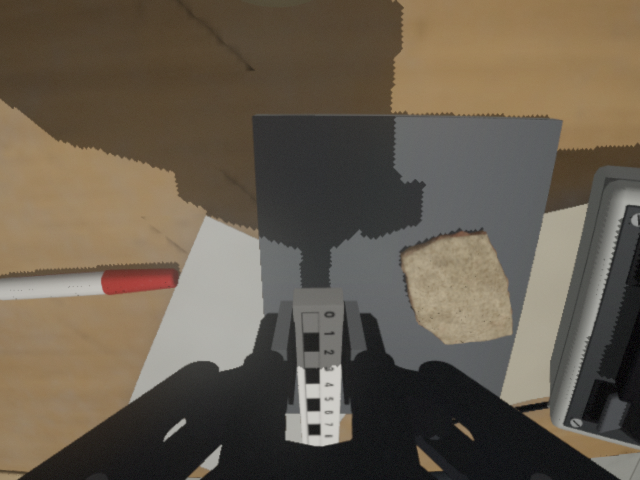

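View pics/s22c.png

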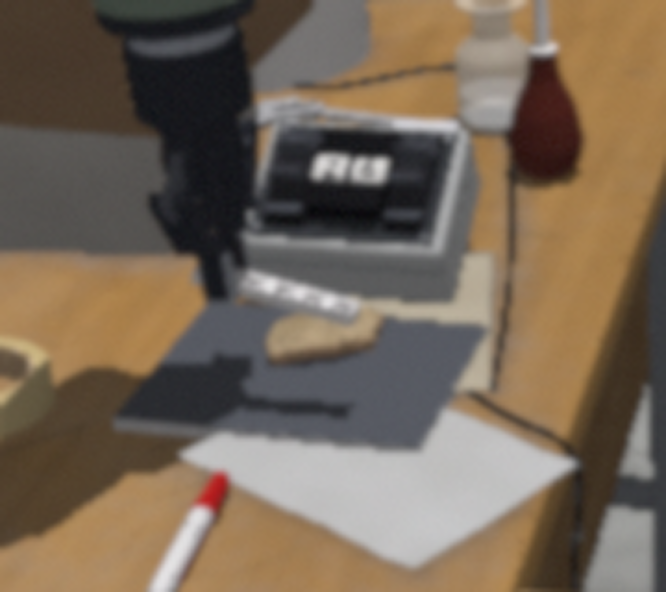

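View pics/t22.png

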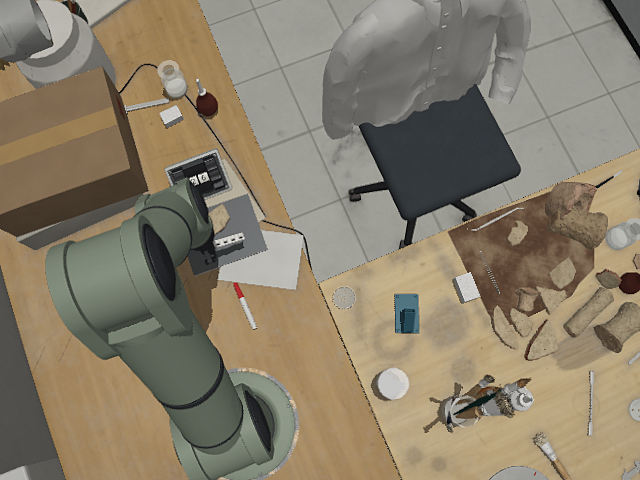

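```bash
python3 - <<'E'
from h import *
w=load('w22')
for q in ((402,255),(408,300),(420,325),(255,116),(562,122)): 
    P=onz(w,*q,.012); print(q,((BA.T@(P-BO))*1e3).round(1))
s=load('s22')
o=lambda x,y:(150+x/3.7,120+y/3.7)
t=load('t22')
a=o(357,305); 
for q in ((243,238),): P,e=tri(ray(t,*q),ray(s,*a)); print('bar free end',((BA.T@(P-BO))*1e3).round(1),e)
Pt,T=place(-46,0,80,12); st=bot.observe(); RR=rot(st['tool_rot']); print('expected free end',((BA.T@(st['position']+RR@(cb+Rb@np.array([0,-.054,0]))-BO))*1e3).round(1))
move(*place(-51,0,30,12)); move(*place(-51,0,12,12))
E
```

```text
(402, 255) [ 2.2 25.5 12. ]
(408, 300) [ 8.5 -5.6 12. ]
(420, 325) [ 18.1 -24.4  12. ]
(255, 116) [-81.1 105.7  12. ]
(562, 122) [ 84.6 104.1  12. ]
bar free end [-54.2 -57.5  92.2] 0.0013764766999933636
expected free end [-47.  -54.1  84.1]
shift cm [-0.42 -0.42  5.02] turn deg [ 0.   0.  -0.1] t 21.38 rows>= 0.8
shift cm [-0.42 -0.53  6.81] turn deg [ 0.   0.  -0.1] t 21.38 rows>= 1.1
```

Request:
jog_arm([
  {"x": 0,"y": -0.2,"z": 2.5,"wx": 0,"wy": 0,"wz": 0,"claw": 15},
  {"x": 0,"y": -0.4,"z": 4.5,"wx": 0,"wy": 0,"wz": 0,"claw": 15},
  {"x": 0,"y": -0.4,"z": 5,"wx": 0,"wy": 0,"wz": 0,"claw": 15},
  {"x": 0,"y": -0.4,"z": 5,"wx": 0,"wy": 0,"wz": 0,"claw": 15},
])

```text
clock: 21.88
position: [0.3847, 0.2404, 0.0124]
tool_rot: [3.083, 0.001, 0.738]
force: [-0.3, 0.5, -0.1]
grip_width: 0.0172
```

```bash
python3 - <<'E'
from h import *
s=bot.observe(); print(s['position'],s['force'])
snap('side','s23')
i=load('s23')['pixels'][170:260,180:290,::-1]; cv2.imwrite('pics/s23c.png',cv2.resize(i,None,fx=6,fy=6,interpolation=cv2.INTER_CUBIC))
E
```

```text
[0.38469043 0.24040827 0.0123525 ] [-0.28455551  0.48666821 -0.12379104]
```

View pics/s23c.png

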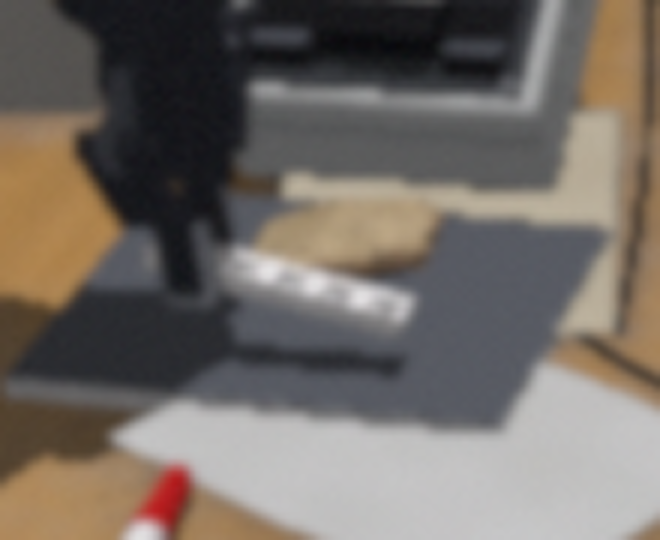

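Request:
jog_arm([
  {"x": 0,"y": 0,"z": 0.6,"wx": 0,"wy": 0,"wz": 0,"claw": 15},
  {"x": 0,"y": 0,"z": 1.2,"wx": 0,"wy": 0,"wz": 0,"claw": 15},
  {"x": 0,"y": 0,"z": 1.4,"wx": 0,"wy": 0,"wz": 0,"claw": 15},
  {"x": 0,"y": 0,"z": 1.4,"wx": 0,"wy": 0,"wz": 0,"claw": 15},
])

```text
clock: 22.42
position: [0.3852, 0.2399, -0.0016]
tool_rot: [3.083, 0.001, 0.738]
force: [-0.5, -0.4, -0.6]
grip_width: 0.0171
```

```bash
python3 - <<'E'
from h import *
s=bot.observe(); print(s['position'],s['force'])
snap('side','s24')
i=load('s24')['pixels'][170:260,180:290,::-1]; cv2.imwrite('pics/s24c.png',cv2.resize(i,None,fx=6,fy=6,interpolation=cv2.INTER_CUBIC))
E
```

```text
[ 0.38522727  0.23991908 -0.00156114] [-0.48527113 -0.38445955 -0.55543422]
```

View pics/s24c.png

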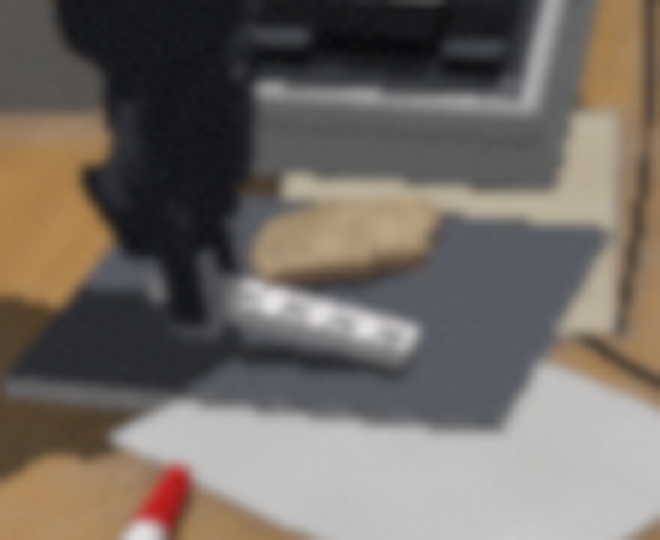

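Nearly down; last millimetres in small steps watching force.

Request:
jog_arm([
  {"x": 0,"y": 0,"z": 0.3,"wx": 0,"wy": 0,"wz": 0,"claw": 15},
  {"x": 0,"y": 0,"z": 0.5,"wx": 0,"wy": 0,"wz": 0,"claw": 15},
  {"x": 0,"y": 0,"z": 0.5,"wx": 0,"wy": 0,"wz": 0,"claw": 15},
])

```text
clock: 22.85
position: [0.3855, 0.2398, -0.0065]
tool_rot: [3.083, 0.001, 0.738]
force: [-1.1, 0.3, 1.7]
grip_width: 0.0175
```

Request:
jog_arm([
  {"x": 0,"y": 0,"z": 0.2,"wx": 0,"wy": 0,"wz": 0,"claw": 15},
  {"x": 0,"y": 0,"z": 0.2,"wx": 0,"wy": 0,"wz": 0,"claw": 15},
])

```text
clock: 23.1
position: [0.3857, 0.24, -0.0085]
tool_rot: [3.083, 0.0, 0.739]
force: [-1.2, 1.9, 3.4]
grip_width: 0.0171
```

```bash
python3 - <<'E'
from h import *
s=bot.observe(); print(s['position'],s['force'])
snap('side','s25')
i=load('s25')['pixels'][170:260,180:290,::-1]; cv2.imwrite('pics/s25c.png',cv2.resize(i,None,fx=6,fy=6,interpolation=cv2.INTER_CUBIC))
E
```

```text
[ 0.38568833  0.24003815 -0.00852874] [-1.20014865  1.87070404  3.40476928]
```

View pics/s25c.png

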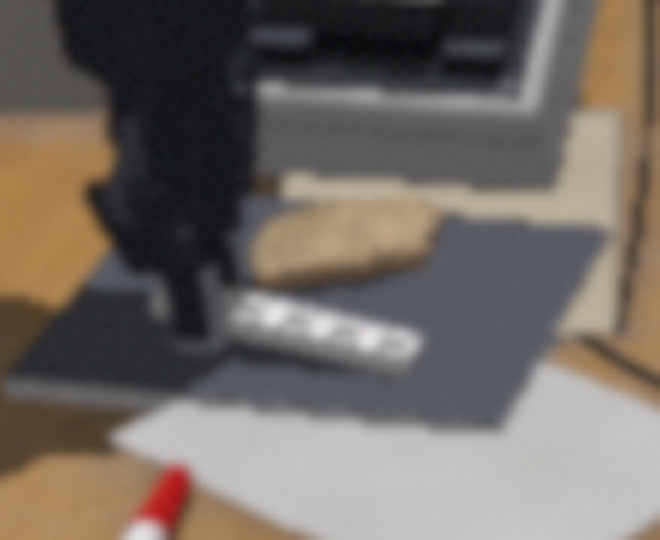

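Request:
jog_arm([
  {"x": 0,"y": 0,"z": 0,"wx": 0,"wy": 0,"wz": 0,"claw": 24},
  {"x": 0,"y": 0,"z": 0,"wx": 0,"wy": 0,"wz": 0,"claw": 28},
  {"x": 0,"y": 0,"z": 0,"wx": 0,"wy": 0,"wz": 0,"claw": 33},
  {"x": 0,"y": 0,"z": 0,"wx": 0,"wy": 0,"wz": 0,"claw": 33},
])

```text
clock: 23.65
position: [0.3857, 0.24, -0.0085]
tool_rot: [3.083, 0.0, 0.739]
force: [0.1, -0.4, 0.3]
grip_width: 0.0277
```

```bash
python3 - <<'E'
from h import *
s=bot.observe(); print(s['position'],s['force'],s['grip_width'])
w=snap('wrist','w26'); snap('side','s26')
i=load('s26')['pixels'][170:260,180:290,::-1]; i=cv2.resize(i,(440,360),interpolation=cv2.INTER_CUBIC); j=w['pixels'][250:450,230:430,::-1]; cv2.imwrite('pics/26c.png',np.hstack([i,cv2.resize(j,(360,360))]))
E
```

```text
[ 0.38565558  0.23996574 -0.00848827] [ 0.08684186 -0.39415121  0.26271182] 0.027693781256175623
```

View pics/26c.png

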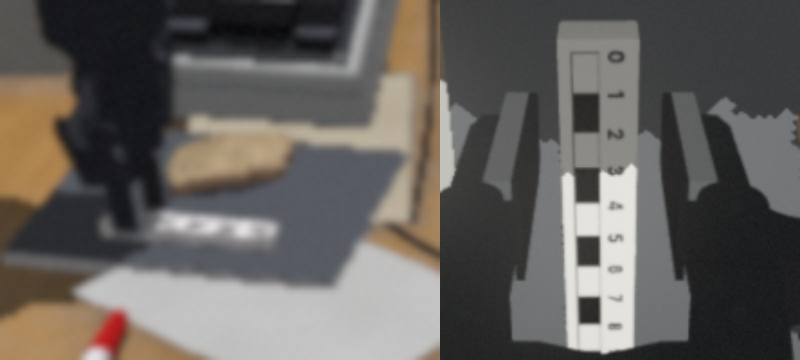

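Released and flat. Back straight up along the tool axis.

Request:
jog_arm([
  {"x": 0,"y": 0,"z": -1.5,"wx": 0,"wy": 0,"wz": 0,"claw": 33},
  {"x": 0,"y": 0,"z": -4,"wx": 0,"wy": 0,"wz": 0,"claw": 33},
  {"x": 0,"y": 0,"z": -8,"wx": 0,"wy": 0,"wz": 0,"claw": 33},
  {"x": -2,"y": 0,"z": -14,"wx": 0,"wy": 0,"wz": 0,"claw": 33},
  {"x": -4,"y": 0,"z": -18,"wx": 0,"wy": 0,"wz": 0,"claw": 33},
  {"x": -4,"y": 0,"z": -18,"wx": 0,"wy": 0,"wz": 0,"claw": 33},
])

```text
clock: 24.5
position: [0.3492, 0.2211, 0.1746]
tool_rot: [3.083, -0.005, 0.738]
force: [0.1, 0.0, -0.9]
grip_width: 0.028
```

```bash
python3 - <<'E'
from h import *
s=bot.observe(); print(s['position'],s['force'],s['clock'])
w=snap('wrist','w27'); snap('side','s27'); snap('top','t27')
i=load('t27')['pixels'][150:350,150:450,::-1]; cv2.imwrite('pics/t27c.png',cv2.resize(i,None,fx=2.6,fy=2.6,interpolation=cv2.INTER_CUBIC))
E
```

```text
[0.34916036 0.22111122 0.17460252] [ 0.07483347  0.04391026 -0.8869772 ] 24.5
```

View pics/w27.png

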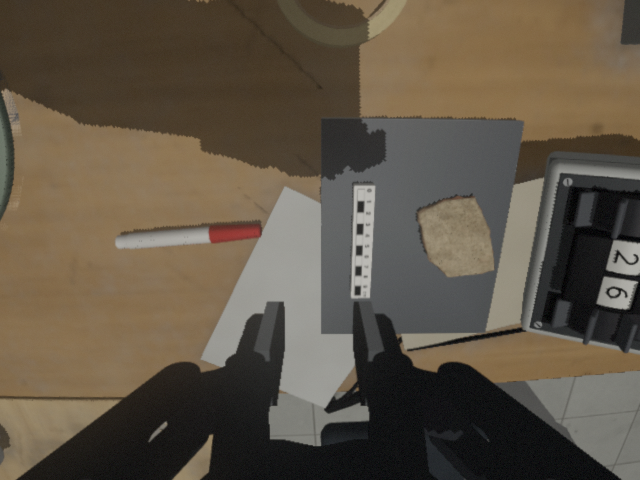

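View pics/t27c.png

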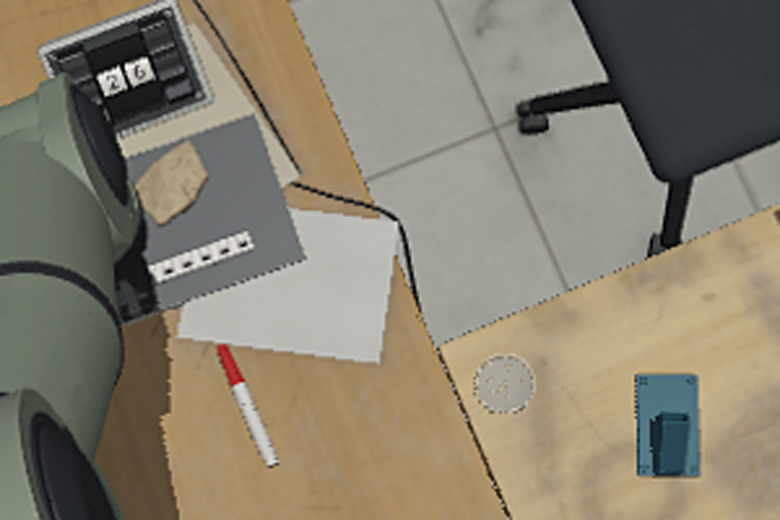

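View pics/s27.png

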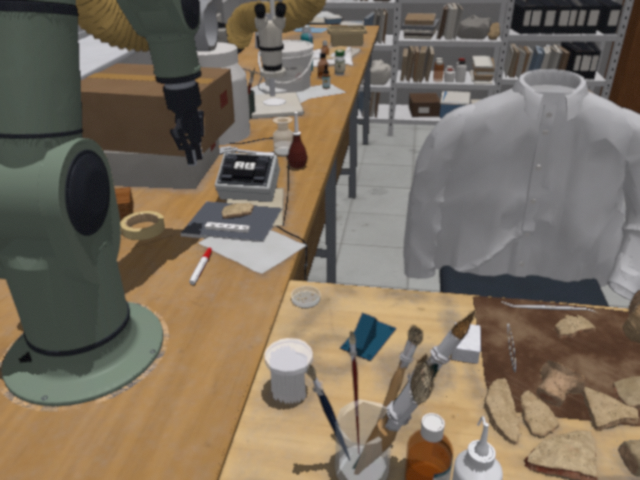

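```bash
python3 - <<'E'
from h import *
w=load('w27')
C=np.array([onz(w,*q,.01) for q in ((321,119),(523,121),(485,332),(321,332))]); print('board c',C.mean(0).round(4),np.linalg.norm(C-np.roll(C,-1,0),axis=1).round(3))
B=np.array([onz(w,*q,.02) for q in ((354,185),(375,185),(370,299),(351,298))]); print('bar c',B.mean(0).round(4),np.linalg.norm(B-np.roll(B,-1,0),axis=1).round(3))
yv=(C[0]+C[1]-C[2]-C[3]); bv=B[0]+B[1]-B[2]-B[3]; a=lambda v:np.degrees(np.arctan2(v[1],v[0])); print('angles',a(yv),a(bv))
print('bar in board',(ax(a(yv)-90).T@(B.mean(0)-C.mean(0))*1e3).round(1))
E
```

```text
board c [0.4383 0.2525 0.01  ] [0.168 0.209 0.169 0.206]
bar c [0.4054 0.2179 0.02  ] [0.018 0.109 0.018 0.108]
angles 132.44711625076164 132.82582368932822
bar in board [-47.6  -3.4  10. ]
```

Everything measures well within limits; handing in.

```bash
python3 - <<'E'
from workcell import bot
print(bot.job_done())
E
```

```text
the job is handed in; nothing more can be done
None
```

The record photograph of find 26 is set up and handed in; I stopped moving at about 24.5 s of the 48 s allowed.

- **Counter:** I pushed the units wheel up three clicks, from 3 to 6, with the closed fingers. The last wrist and top pictures show "2 6".
- **Scale bar:** I drew it straight out of the sleeve along its 40° line, carried it over, touched its free end down on the board and let go. By my measurement it lies flat, printed side up. Its centre is 48 mm in front of the board's centre and 3 mm right of the centre line, and it is about 0.4° off parallel with the front edge.
- **Other things:** In the last pictures the stand is upright and, by eye, where it was. The sherd, dish and foam block also look unmoved; I did not measure them again. The gripper is clear of everything.

**Checks that disagreed or failed:**
- **Fingertips:** They end about 22–24 mm behind the stated TCP, judging by the pictures and by contact. My first two pushes at the wheel passed over the ridges, so I corrected for this from then on.
- **Counter approach:** The planned approach square to the counter's face hit joint limits. I worked the wheel with the tool vertical instead.
- **Board yaw:** Two of my views put the board at 42.0° and 42.7°, a difference that does not matter here.

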